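Load the moisture-tin dryer and start it from its double-knob controller

TASK

Clear the sample jars off the dryer's square carrier plate and stand them upright on the table, then put every moisture tin from the table into the plate, lid up, one tin to a well. When that is done, turn only the outer ring of the controller's double knob until its white pointer lines up with the brass index tab, leaving the inner knob exactly as it is. Last, press the round key, then the square key, then the bar-shaped key, each fully down and let up before the next; leave the brush and the wooden block alone.

Things in the scene. Friction and masses are not known exactly. Their poses are not given: they have to be found in the camera images.
- tin_a: round aluminium moisture tin with its lid pressed on, 62 mm diameter, 34 mm high, 50 to 65 g; origin at the centre of its underside, z up through the lid. It may be absent
- tin_b: round aluminium moisture tin with its lid pressed on, 62 mm diameter, 34 mm high, 50 to 65 g; origin at the centre of its underside, z up through the lid. It may be absent
- tin_c: round aluminium moisture tin with its lid pressed on, 62 mm diameter, 34 mm high, 50 to 65 g; origin at the centre of its underside, z up through the lid. It may be absent
- tin_d: round aluminium moisture tin with its lid pressed on, 62 mm diameter, 34 mm high, 50 to 65 g; origin at the centre of its underside, z up through the lid. It may be absent
- carrier_hole0 (a point): centre of the mouth of one of the four wells (2 x 2, 92 mm apart centre to centre) of the dryer's square aluminium carrier plate, 190 x 190 x 18 mm, fixed; the point is level with the plate's top face (18 mm above the table); the well is 72 mm across and 12 mm deep, so a seated tin's underside is 12 mm below this point and 22 mm of the tin stands out
- carrier_hole1 (a point): centre of the mouth of one of the four wells (2 x 2, 92 mm apart centre to centre) of the dryer's square aluminium carrier plate, 190 x 190 x 18 mm, fixed; the point is level with the plate's top face (18 mm above the table); the well is 72 mm across and 12 mm deep, so a seated tin's underside is 12 mm below this point and 22 mm of the tin stands out
- carrier_hole2 (a point): centre of the mouth of one of the four wells (2 x 2, 92 mm apart centre to centre) of the dryer's square aluminium carrier plate, 190 x 190 x 18 mm, fixed; the point is level with the plate's top face (18 mm above the table); the well is 72 mm across and 12 mm deep, so a seated tin's underside is 12 mm below this point and 22 mm of the tin stands out
- carrier_hole3 (a point): centre of the mouth of one of the four wells (2 x 2, 92 mm apart centre to centre) of the dryer's square aluminium carrier plate, 190 x 190 x 18 mm, fixed; the point is level with the plate's top face (18 mm above the table); the well is 72 mm across and 12 mm deep, so a seated tin's underside is 12 mm below this point and 22 mm of the tin stands out
- controller: grey flat-topped desk controller, 160 mm (its x) x 230 mm (its y) x 60 mm high, fixed. Origin at the centre of its underside. The double knob's upright axis passes through its x = 0, y = +52 mm; the three keys, each in a 38 x 40 x 6 mm black housing, stand in a row along its x at y = -68 mm, 46 mm apart
- outer_ring (a joint): angle (rad) of the outer ring of the double knob: black fluted ring, 58 to 61 mm diameter, from the case's top (60 mm above the table) up to 30 mm above it, upright axis; 0 = pointer towards the controller's -x, grows anticlockwise seen from above, stops at +-2.4; stays where it is left, turning it takes about 0.05 N m. Pinch it by its sides from above, with the inner knob between the fingers
- outer_tip (a point): tip of the white pointer of the outer ring, 39 mm from the knob's axis, 2 mm above the case
- index (a joint): angle (rad) of the brass index tab on the scale round the knob, same zero and direction as outer_ring; it cannot be moved by touching. The outer ring is set when outer_ring equals this angle
- index_tip (a point): tip of the brass index tab, 39 mm from the knob's axis, 2 mm above the case, where the pointer's tip has to come
- inner_tip (a point): pointer end of the inner knob, 12 mm from the knob's axis, 50.5 mm above the case. The inner knob is plain aluminium, 25 mm in diameter with a 7 mm wide, 24 mm long grip bar across its top, on the same axis as the outer ring, standing from 30.5 to 50.5 mm above the case; it turns by itself and very easily (0.015 N m) and must stay as found
- jar_a: round screw-top sample jar, 60 mm diameter, 85 mm high, 0.13 kg, left standing in a well of the carrier; origin at the centre of its underside, z up. It may be absent
- jar_b: round screw-top sample jar, 60 mm diameter, 85 mm high, 0.13 kg, left standing in a well of the carrier; origin at the centre of its underside, z up. It may be absent
- round_key (a joint): travel (m) of the grey spring key with the round cap, 28 mm across: 0 up, 0.006 fully down; springs back; pressed straight down, it begins to move at 1.5 N and is fully down at 4.5 N
- round_top (a point): centre of the top of the round key's cap, 16.5 mm above the case when up
- square_key (a joint): travel (m) of the grey spring key with the square cap, 26 x 26 mm: 0 up, 0.006 fully down; springs back; pressed straight down, it begins to move at 1.5 N and is fully down at 4.5 N
- square_top (a point): centre of the top of the square key's cap, 16.5 mm above the case when up
- bar_key (a joint): travel (m) of the grey spring key with the narrow bar-shaped cap, 12 mm (controller's x) x 30 mm (controller's y): 0 up, 0.006 fully down; springs back; pressed straight down, it begins to move at 1.5 N and is fully down at 4.5 N
- bar_top (a point): centre of the top of the bar key's cap, 16.5 mm above the case when up
- dust_brush: flat dust brush lying down, 189 x 52 x 16 mm; origin under its middle. A bystander, not part of the job
- wood_block: small wooden block, 96 x 45 x 35 mm; origin under its middle. A bystander, not part of the job

How it is judged:
By the outcome, as a careful person would: the job done as asked, in the order asked, and still so for the second after the job is handed in, with the robot touching nothing.
Of tin_a, tin_b, tin_c, tin_d only 3 to 4 are there at a start; the rules pass over those that are not, and their reading is None.
Of jar_a, jar_b only 1 to 2 are there at a start; the rules pass over those that are not, and their reading is None.
At some moment in a run one of tin_a, tin_b, tin_c, tin_d may be knocked a few centimetres aside while the robot is not near it.
It also fails if it takes over 210 s, if anything falls off the work surface, if the arm or the gripper's body presses on something with over 40 N, if the wrist force passes 120 N, or if a joint passes its speed limit or range.

ROBOT

A 7-joint arm with a two-finger parallel gripper is mounted at the origin on the work surface; the furniture and walls round the work are solid. World frame = base frame: x ahead of the robot, y to its left, z up, the work surface at z = 0. Lengths are in m, angles in rad, forces in N, time in s.
With the tool pointing down it reaches from about 0.425 to 0.8 m from the base axis. Payload 8.3 kg.
Tool frame: the origin (TCP) lies on the centre line of the jaws, within the pads' length; the fingertips stand 22 mm ahead of it and the grasp point (between the pads) lies 3 mm ahead of it; z points along the fingers, y is the direction in which the jaws open and shut (so a half turn about z gives the same grasp; the last joint's range is limited). The gripper opens to 85 mm and grips with 20 to 120 N. Pads are 22 mm wide; open, the fingers measure 114 mm over their backs; the gripper's body (76 mm by 85 mm) begins 54 mm behind the grasp point. The pads swing forward as they close: fully open they stand 13 mm farther back than shut.
Start: joints at [1.108, 0.383, 0.016, 1.37, -0.006, 1.388, -0.046], TCP at [0.243, -0.576, 0.253] pointing down, gripper open.
Joint ranges: [-2.95, 2.95], [-0.25, 2.06], [-1.52, 1.56], [0.18, 2.33], [-1.44, 4.58], [0.02, 2.06], [-3.01, 3.01]. Speed limits (rad/s): [2.39, 2.39, 3.01, 3.01, 3.14, 3.14, 3.14].

INTERFACE

Orientations are given as a rotation vector (axis times angle).
In Python, from station import get_state, snapshot, camera_info, sign_off gives the robot as it stands. The module is installed in compiled form; this text tells all that it offers.
- The arm moves only by the tool carry_out, never from a script. Its argument "rows" is a list that holds one entry, the list of rows, each a list of 5 numbers: the gripper's target within -1 to 1 (fully open at 1, half-way at 0, shut at -1), then the shift along the tool's x, y, z scaled (see below), then the turn about the tool's z scaled (see below). In form: [[[claw, x, y, z, spin], ...]]. A call has 1 to 12 rows; each row is the pose to reach, as a shift and turn from the pose commanded when the call began, along the tool's axes at that moment; what a row does not reach only later rows make up. The controller multiplies each number of a shift by 50 cm and each number of a turn by 1.5 rad. A row lasts 1/12 s, in which the tool goes at most 41.7 mm and 7.16 degrees, less where a joint would pass 70% of its speed; a pose out of reach is approached as far as the arm can. A call with a number of a shift or a turn outside -1 to 1 is refused whole. A call with a gripper value outside its range is refused whole. The fingers move at their own pace and stop on an object; "grip_force" is the grip in N (left out, the last holds). Time passes only in rows, so rows that repeat a pose let the fingers close. It gives the time, the measured TCP pose, the force and the opening at its end, in the units of the state.
- get_state(): the state, without advancing time (a new reading comes with each control period).
- snapshot(name): name is "scene" or "top" or "wrist"; returns (picture, depth): 420x560x3 uint8, red, green, blue; 420x560 float32, m along the optical axis (not along the pixel's ray), 0 where there is no reading.
- camera_info(name): a dict with "fx", "fy", "cx", "cy" (pixels), "R" (3x3) and "t" (3): a world point X has camera coordinates R X + t. Camera axes: x right, y down, z forward; pixel columns grow to the right and rows downward; lengths in m; the calibration is good to about 2 mm. A picture is of the moment at which its call begins: read the wrist's pose just before it. camera_info takes no time and is no camera call; for the wrist camera it gives the pose at the moment of the call.
- sign_off(): hands the job in, once; it reports no verdict.
The state is a dict: "clock": time; "q": joint angles; "qvel": joint speeds; "joint_torque": joint torques, N m; "ee_pos": TCP position; "eef_rot": TCP orientation; "contact_force": force on the tool from outside, world axes, zero at the start; "wrist_torque": the same for the moment, N m; "opening": finger opening in m.
Only numpy, scipy, OpenCV 4.12 (cv2) and the standard library are available. Lean on these libraries where they do the work, as an engineer would, in place of code of your own. Each camera call takes 0.05 s, during which the arm holds its last target.

## Working session

There is one attempt and no reset: what is moved stays moved. The work goes in short steps, Python scripts to look and compute and a tool call to move; the robot and the scene stay as the last step left them, time stands still between calls to the robot, and variables do not carry over. Pictures are saved under pics/ and viewed, and the job is handed in when it is done.

Besides the shell and the picture viewer there is one more tool, called after ">>>" by a JSON object that holds its "api" and its "payload". carry_out: Moves the arm, as the interface text tells. Its arguments: {"type":"object","properties":{"rows":{"type":"array","items":{"type":"array","items":{"type":"array","items":{"type":"number"}}}},"grip_force":{"type":"number"}},"required":["rows"]}

```bash
ls; mkdir -p pics; cat > h.py <<'E'
import numpy as np, cv2
from station import get_state, snapshot, camera_info, sign_off
from scipy.spatial.transform import Rotation as Ro
def cast(ci,u,v,z):
    R=np.array(ci['R']);t=np.array(ci['t']);C=-R.T@t
    d=R.T@np.array([(u-ci['cx'])/ci['fx'],(v-ci['cy'])/ci['fy'],1.0])
    return C+d*(z-C[2])/d[2]
def proj(ci,X):
    p=np.array(ci['R'])@np.array(X)+np.array(ci['t'])
    return np.array([ci['fx']*p[0]/p[2]+ci['cx'],ci['fy']*p[1]/p[2]+ci['cy']])
def cloud(ci,d):
    v,u=np.mgrid[:d.shape[0],:d.shape[1]]
    P=np.stack([(u-ci['cx'])/ci['fx']*d,(v-ci['cy'])/ci['fy']*d,d],-1)
    return (P-np.array(ci['t']))@np.array(ci['R'])
def shot(name,fn=None):
    ci=camera_info(name);im,d=snapshot(name)
    if fn: cv2.imwrite('pics/'+fn+'.png',im[:,:,::-1])
    return ci,im,d
E
python3 - <<'E'
from h import *
s=get_state();print(s)
for n in['scene','top','wrist']:
    ci,im,d=shot(n,n+'0');np.savez('pics/%s0.npz'%n,im=im,d=d,R=ci['R'],t=ci['t'],k=[ci['fx'],ci['fy'],ci['cx'],ci['cy']]);print(n,-np.array(ci['R']).T@ci['t'],ci['fx'])
E
```

```text
pics
{'clock': 0.0, 'q': array([ 1.10812754,  0.38427083,  0.01637331,  1.37116709, -0.00627119,
        1.38819516, -0.0464693 ]), 'qvel': array([-1.13349408e-03,  1.95098480e-03, -4.16449482e-04, -8.97884760e-04,
        1.57806658e-03, -4.29192038e-05,  1.83337581e-04]), 'joint_torque': array([ 2.27577552e-04, -6.27597213e+01,  8.44449084e-01, -3.71824801e+01,
        1.66004221e-02,  1.37871786e-02, -2.84841394e-05]), 'ee_pos': array([ 0.24309815, -0.57528225,  0.25225261]), 'eef_rot': array([-3.07711259e+00, -6.23551811e-01,  7.21304418e-04]), 'contact_force': array([-0.28164399, -0.62500184,  0.71604598]), 'wrist_torque': array([ 0.00054418,  0.01447732, -0.03129042]), 'opening': 0.08543867715295497}
scene [-0.06991765  0.96759168  0.56167584] 409.6829569731838
top [ 0.27376014 -0.03181352  1.30617719] 459.65115178524724
wrist [ 0.30566734 -0.5505222   0.37217043] 369.1751685277099
```

View pics/scene0.png

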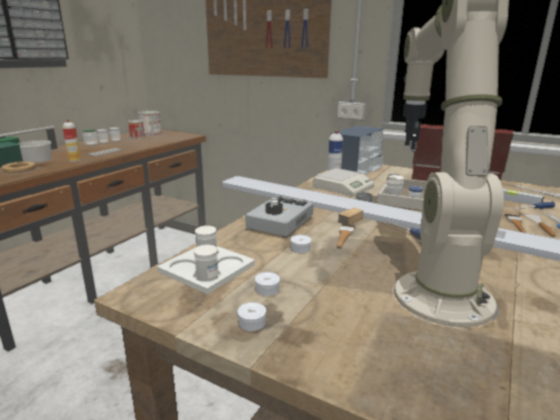

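View pics/top0.png

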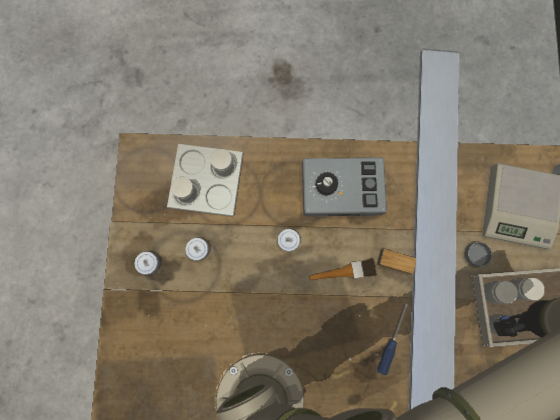

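View pics/wrist0.png

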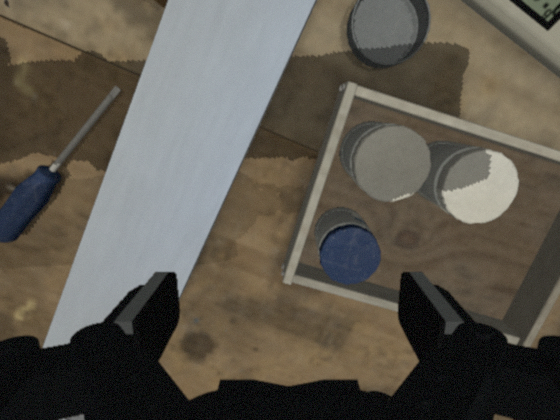

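The top view shows three tins at about (147,263), (197,249) and (289,240), the plate at (205,180) with jars at (183,190) and (222,163), and the controller at (344,186). A pale beam crosses at u≈437. Next I'll measure positions and the beam's height.

```bash
python3 - <<'E'
from h import *
z=np.load('pics/top0.npz');im=z['im'];d=z['d'];k=z['k']
ci=dict(R=z['R'],t=z['t'],fx=k[0],fy=k[1],cx=k[2],cy=k[3])
P=cloud(ci,d)
for n,(u,v) in dict(beam1=(440,70),beam2=(437,200),beam3=(433,380),edge=(425,52),edge2=(458,54),tinA=(147,263),tinB=(197,249),tinC=(289,240),plate=(210,178),jar1=(186,184),jar2=(224,158),ctrl=(350,205),knob=(327,183),table=(250,260),farjar=(478,253),wood=(398,261),brush=(345,271),pb=(175,145)).items(): print(n,P[v,u].round(3))
H=P[:,:,2]
# tins: bright blobs at z 0.028-0.04, x<.5
g=im.astype(int)
def circ(mask,zt,amin):
    n,l,st,c=cv2.connectedComponentsWithStats(mask.astype(np.uint8))
    for i in range(1,n):
        if st[i,4]>amin:
            print(st[i],c[i].round(1),cast(ci,*c[i],zt).round(4))
print('tins');m=(H>.027)&(H<.042);circ(m,.034,150)
print('jars');m=(H>.075)&(H<.115)&(P[:,:,0]>.4);circ(m,.09,100)
print('case');m=(H>.05)&(H<.07);circ(m,.06,500)
np.set_printoptions(linewidth=200)
m=((H>.010)&(H<.026)).astype(np.uint8);circ(m,.018,1500)
E
python3 - <<'E'
import cv2
im=cv2.imread('pics/top0.png')
cv2.imwrite('pics/crop0.png',cv2.resize(im[130:290,120:420],None,fx=2.66,fy=2.66,interpolation=cv2.INTER_CUBIC))
E
```

```text
beam1 [ 0.955 -0.511  0.024]
beam2 [ 0.555 -0.489  0.02 ]
beam3 [ 0.063 -0.461  0.021]
edge [ 1.015 -0.469  0.019]
edge2 [ 1.008 -0.567  0.026]
tinA [0.352 0.322 0.031]
tinB [0.394 0.187 0.029]
tinC [ 0.426 -0.068  0.032]
plate [0.602 0.165 0.013]
jar1 [0.564 0.217 0.089]
jar2 [0.638 0.117 0.097]
ctrl [ 0.525 -0.233  0.061]
knob [ 0.574 -0.164  0.105]
table [0.37  0.041 0.001]
farjar [ 0.408 -0.608  0.001]
wood [ 0.376 -0.37   0.036]
brush [ 0.346 -0.227  0.009]
pb [ 0.706  0.277 -0.008]
tins
[486 164  70  83 876] [515.4 227.6] [ 0.4791 -0.7023  0.034 ]
[277 229  23  22 383] [288.1 239.5] [ 0.4272 -0.065   0.034 ]
[185 238  23  22 392] [196.1 248.5] [0.395 0.189 0.034]
[379 249  37  25 576] [397.2 260.9] [ 0.3764 -0.3681  0.034 ]
[134 252  24  22 402] [145.4 262.5] [0.3526 0.326  0.034 ]
[474 274  15  73 180] [481.6 310.3] [ 0.249 -0.595  0.034]
jars
[210 149  22  22 375] [220.4 159.1] [0.6369 0.1274 0.09  ]
[315 172  23  22 381] [326.4 182.5] [ 0.5795 -0.164   0.09  ]
[171 177  23  22 385] [181.6 187. ] [0.5552 0.2286 0.09  ]
case
[ 303  157   84   57 3912] [343.9 185.5] [ 0.5798 -0.2164  0.06  ]
[ 491  164   69   67 3266] [527.3 195.8] [ 0.5655 -0.7278  0.06  ]
[  409    48    50   362 11898] [434.9 225.1] [ 0.4822 -0.4815  0.018 ]
[ 167  144   76   72 2247] [205.4 180.5] [0.5931 0.1767 0.018 ]
[ 216  355   88   54 1776] [261.2 377.4] [ 0.0571 -0.0022  0.018 ]
```

View pics/crop0.png

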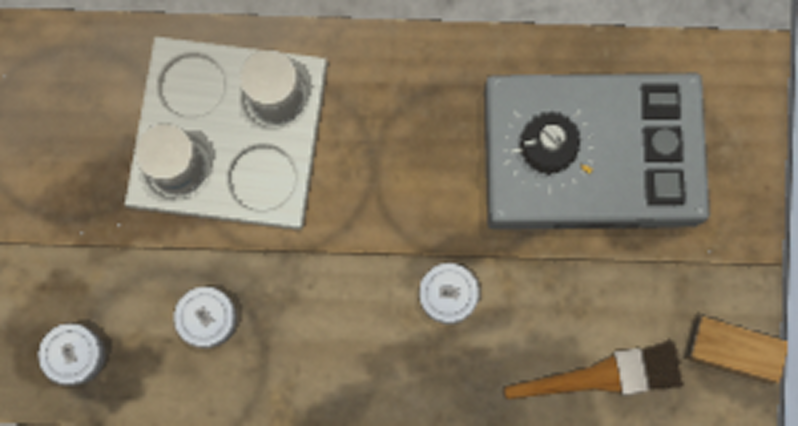

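```bash
cat >> h.py <<'E'
def plan(*wps,cmd=None):
    """wps: (x,y,z,theta_deg of tool x or None)"""
    s=get_state();p=np.array(s['ee_pos']);R=Ro.from_rotvec(s['eef_rot']).as_matrix()
    th=np.arctan2(R[1,0],R[0,0])
    print('now',p.round(4),'th',np.degrees(th).round(2),'tilt',np.degrees(np.arccos(-R[2,2])).round(2),'F',np.round(s['contact_force'],1),'open',round(s['opening'],4),'q7',round(s['q'][6],3),'t',round(s['clock'],2))
    for w in wps:
        dd=R.T@(np.array(w[:3])-p)/0.5
        sp=0 if w[3] is None else -((np.radians(w[3])-th+np.pi)%(2*np.pi)-np.pi)/1.5
        print(w,'->',dd.round(4),round(sp,4),'dist',np.linalg.norm(dd*.5).round(3))
E
python3 - <<'E'
from h import *
z=np.load('pics/top0.npz');im=z['im'];d=z['d'];k=z['k']
ci=dict(R=z['R'],t=z['t'],fx=k[0],fy=k[1],cx=k[2],cy=k[3])
P=cloud(ci,d);H=P[:,:,2]
for lo,hi,zz,sz in((.012,.03,.018,'plate'),(.045,.075,.06,'case')):
    m=((H>lo)&(H<hi)).astype(np.uint8)
    n,l,st,c=cv2.connectedComponentsWithStats(m)
    for i in range(1,n):
        if st[i,4]>1500 and 100<c[i][0]<400 and c[i][1]<300:
            pts=np.argwhere(l==i)[:,::-1]
            W=np.array([cast(ci,*q,zz)[:2] for q in pts]).astype(np.float32)
            r=cv2.minAreaRect(W);print(sz,r)
plan((.45,-.3,.3,0),(.5,.1,.4,0),cmd=0)
s=get_state();R=Ro.from_rotvec(s['eef_rot']).as_matrix();C=-np.array(camera_info('wrist')['R']).T@camera_info('wrist')['t']
print('cam in tool',R.T@(C-s['ee_pos']),R, np.array(camera_info('wrist')['R'])@R)
E
```

```text
plate ((0.5979864001274109, 0.17932289838790894), (0.19054977595806122, 0.19171977043151855), 84.13138580322266)
case ((0.5809919238090515, -0.21569141745567322), (0.16090650856494904, 0.22933022677898407), 2.5378692150115967)
now [ 0.2432 -0.5754  0.2525] th 22.91 tilt 0.09 F [-0.7 -0.1 -0.1] open 0.0856 q7 -0.046 t 0.15
(0.45, -0.3, 0.3, 0) -> [ 0.5954 -0.3464 -0.0945] 0.2666 dist 0.348
(0.5, 0.1, 0.4, 0) -> [ 0.999  -1.0446 -0.2934] 0.2666 dist 0.737
cam in tool [ 0.06723591  0.0012971  -0.1198167 ] [[ 9.21103901e-01  3.89316344e-01 -6.23645809e-04]
 [ 3.89316842e-01 -9.21102825e-01  1.40767431e-03]
 [-2.64113002e-05 -1.53941012e-03 -9.99998815e-01]] [[-3.71563861e-04  9.99999929e-01 -6.88859988e-05]
 [-9.62735486e-01 -3.76347582e-04 -2.70444528e-01]
 [-2.70444535e-01 -3.41684175e-05  9.62735557e-01]]
```

>>> {"api": "carry_out", "payload": {"rows": [[[1,0.595,-0.346,-0.095,0.267],[1,0.595,-0.346,-0.095,0.267],[1,0.595,-0.346,-0.095,0.267],[1,0.595,-0.346,-0.095,0.267],[1,0.595,-0.346,-0.095,0.267],[1,0.595,-0.346,-0.095,0.267],[1,0.595,-0.346,-0.095,0.267],[1,0.595,-0.346,-0.095,0.267],[1,0.8,-0.7,-0.15,0.267],[1,0.9,-1.0,-0.2,0.267],[1,0.9,-1.0,-0.2,0.267],[1,0.9,-1.0,-0.2,0.267]]], "grip_force": 40}}

```text
clock: 1.15
ee_pos: [0.452, -0.1487, 0.3222]
eef_rot: [3.142, -0.001, -0.001]
contact_force: [1.1, -0.6, 0.3]
opening: 0.0852
```

```bash
python3 - <<'E'
from h import *
plan((.48,.12,.36,0))
E
```

```text
now [ 0.452  -0.1487  0.3222] th -0.03 tilt 0.03 F [ 1.1 -0.6  0.3] open 0.0852 q7 -1.33 t 1.15
(0.48, 0.12, 0.36, 0) -> [ 0.0558 -0.5375 -0.0757] -0.0003 dist 0.273
```

>>> {"api": "carry_out", "payload": {"rows": [[[1,0.056,-0.537,-0.076,0],[1,0.056,-0.537,-0.076,0],[1,0.056,-0.537,-0.076,0],[1,0.056,-0.537,-0.076,0],[1,0.056,-0.537,-0.076,0],[1,0.056,-0.537,-0.076,0],[1,0.056,-0.537,-0.076,0],[1,0.056,-0.537,-0.076,0],[1,0.056,-0.537,-0.076,0],[1,0.056,-0.537,-0.076,0]]]}}

```text
clock: 1.98
ee_pos: [0.4805, 0.1169, 0.3598]
eef_rot: [3.141, -0.002, -0.001]
contact_force: [-0.2, -0.9, -0.6]
opening: 0.0855
```

```bash
cat >> h.py <<'E'
def comps(P,lo,hi,zz,ci,amin):
    H=P[:,:,2];m=((H>lo)&(H<hi)).astype(np.uint8)
    n,l,st,c=cv2.connectedComponentsWithStats(m);out=[]
    for i in range(1,n):
        if st[i,4]>amin:
            cn,_=cv2.findContours((l==i).astype(np.uint8),cv2.RETR_EXTERNAL,cv2.CHAIN_APPROX_NONE)
            W=np.array([cast(ci,*q,zz)[:2] for q in max(cn,key=len)[:,0].astype(float)]).astype(np.float32)
            out.append((st[i],cv2.minEnclosingCircle(W),cv2.minAreaRect(W)))
    return out
E
python3 - <<'E'
from h import *
plan()
ci,im,d=shot('wrist','w1')
P=cloud(ci,d)
for a in((.083,.1,.091),(.03,.04,.034),(.013,.024,.018)):
    print(a)
    for o in comps(P,*a,ci,400): print(o)
E
```

```text
now [0.4805 0.1169 0.3598] th -0.07 tilt 0.05 F [-0.2 -0.9 -0.6] open 0.0855 q7 -1.917 t 1.98
(0.083, 0.1, 0.091)
(array([ 246,    0,   62,   46, 2321], dtype=int32), ((0.6377847790718079, 0.12568266689777374), 0.029635552316904068), ((0.6278021931648254, 0.1260194182395935), (0.05790910869836807, 0.03896668180823326), 89.91937255859375))
(array([537,  48,  23,  58, 923], dtype=int32), ((0.5786527395248413, -0.15138277411460876), 0.02718452736735344), ((0.5769480466842651, -0.1427382528781891), (0.054169002920389175, 0.021512014791369438), 11.155674934387207))
(array([ 148,   70,   60,   61, 2824], dtype=int32), ((0.5568663477897644, 0.2267211526632309), 0.03006627969443798), ((0.5571847558021545, 0.22638317942619324), (0.05927671492099762, 0.05803493782877922), 84.28286743164062))
(0.03, 0.04, 0.034)
(array([473,   4,  20, 148, 614], dtype=int32), ((0.5787424445152283, -0.10827797651290894), 0.079002745449543), ((0.5786257386207581, -0.10485418885946274), (0.15780548751354218, 0.0068515269085764885), 1.9522135257720947))
(array([ 409,  185,   50,   48, 1854], dtype=int32), ((0.42794
[... 623 characters left out ...]
0.013, 0.024, 0.018)
(array([  154,     0,   170,   154, 11161], dtype=int32), ((0.5902178287506104, 0.1779189556837082), 0.12702222168445587), ((0.5896860957145691, 0.17752999067306519), (0.18873246014118195, 0.1717098504304886), 84.27814483642578))
(array([467,   8,  18, 143, 588], dtype=int32), ((0.5784463882446289, -0.1083025336265564), 0.07922448962926865), ((0.5782730579376221, -0.10533345490694046), (0.15830567479133606, 0.007186430972069502), 2.749981164932251))
(array([467, 245,  93,  35, 911], dtype=int32), ((0.34039682149887085, -0.19097252190113068), 0.06389927119016647), ((0.34937191009521484, -0.1903107464313507), (0.04418330267071724, 0.12538067996501923), 2.6279659271240234))
```

View pics/w1.png

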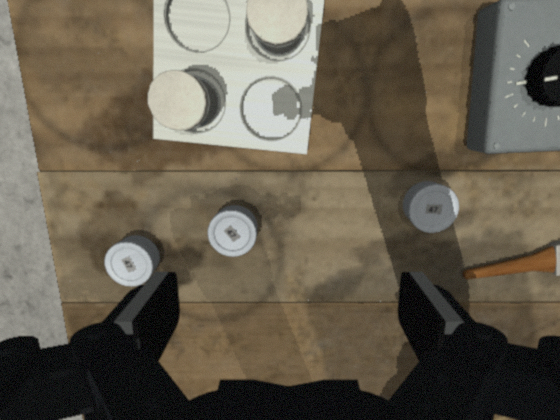

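```bash
python3 - <<'E'
from h import *
plan((.557,.2265,.17,39),(.557,.2265,.07,39))
E
```

```text
now [0.4805 0.1163 0.3598] th -0.15 tilt 0.05 F [-0.  -0.1 -0.2] open 0.0857 q7 -1.917 t 2.03
(0.557, 0.2265, 0.17, 39) -> [ 0.1526 -0.221   0.3794] -0.4555 dist 0.232
(0.557, 0.2265, 0.07, 39) -> [ 0.1527 -0.2212  0.5794] -0.4555 dist 0.319
```

>>> {"api": "carry_out", "payload": {"rows": [[[1,0.153,-0.221,0.38,-0.455],[1,0.153,-0.221,0.38,-0.455],[1,0.153,-0.221,0.38,-0.455],[1,0.153,-0.221,0.38,-0.455],[1,0.153,-0.221,0.38,-0.455],[1,0.153,-0.221,0.38,-0.455],[1,0.153,-0.221,0.38,-0.455],[1,0.153,-0.221,0.38,-0.455],[1,0.153,-0.221,0.38,-0.455]]]}}

```text
clock: 2.78
ee_pos: [0.5577, 0.2266, 0.1713]
eef_rot: [2.962, 1.045, 0.001]
contact_force: [0.4, -0.1, 0.5]
opening: 0.0852
```

```bash
python3 - <<'E'
from h import *
plan((.557,.2265,.07,39))
E
```

```text
now [0.5577 0.2266 0.1713] th 38.85 tilt 0.06 F [ 0.4 -0.1  0.5] open 0.0852 q7 -1.532 t 2.78
(0.557, 0.2265, 0.07, 39) -> [-0.0015 -0.0009  0.2025] -0.0017 dist 0.101
```

>>> {"api": "carry_out", "payload": {"rows": [[[1,0,0,0.07,0],[1,0,0,0.14,0],[1,0,0,0.2,0],[1,0,0,0.2,0],[-1,0,0,0.2,0],[-1,0,0,0.2,0],[-1,0,0,0.2,0],[-1,0,0,0.2,0],[-1,0,0,0.2,0],[-1,0,0,0.2,0],[-1,0,0,0.2,0],[-1,0,0,0.2,0]]]}}

```text
clock: 3.78
ee_pos: [0.5591, 0.2288, 0.0739]
eef_rot: [2.961, 1.049, 0.009]
contact_force: [-1.1, -1.4, 9.6]
opening: 0.0592
```

```bash
python3 - <<'E'
from h import *
plan((.557,.2265,.2,39),(.52,.01,.2,39))
E
```

```text
now [0.5591 0.2288 0.0739] th 39.02 tilt 0.33 F [-1.1 -1.4  9.6] open 0.0592 q7 -1.581 t 3.78
(0.557, 0.2265, 0.2, 39) -> [-0.0048  0.0015 -0.2522] 0.0003 dist 0.126
(0.52, 0.01, 0.2, 39) -> [-0.335   0.2913 -0.2533] 0.0003 dist 0.256
```

>>> {"api": "carry_out", "payload": {"rows": [[[-1,0,0,-0.08,0],[-1,0,0,-0.16,0],[-1,0,0,-0.25,0],[-1,-0.05,0.05,-0.25,0],[-1,-0.12,0.11,-0.25,0],[-1,-0.19,0.17,-0.25,0],[-1,-0.26,0.23,-0.25,0],[-1,-0.335,0.291,-0.25,0],[-1,-0.335,0.291,-0.25,0],[-1,-0.335,0.291,-0.25,0],[-1,-0.335,0.291,-0.25,0]]]}}

```text
clock: 4.7
ee_pos: [0.5191, 0.0079, 0.1969]
eef_rot: [2.961, 1.044, 0.004]
contact_force: [0.1, 1.2, -1.0]
opening: 0.0593
```

```bash
python3 - <<'E'
from h import *
plan((.52,.01,.068,39))
ci,im,d=shot('scene','s2')
E
```

```text
now [0.5191 0.0079 0.1969] th 38.86 tilt 0.16 F [ 0.1  1.2 -1. ] open 0.0593 q7 -1.083 t 4.7
(0.52, 0.01, 0.068, 39) -> [ 0.0037 -0.0028  0.2578] -0.0017 dist 0.129
```

View pics/s2.png

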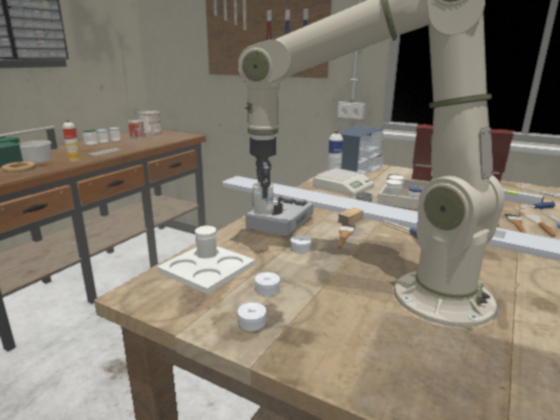

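The jar is held upright at (262,200) in the scene view, and the plate now holds only the second jar. Lowering it.

>>> {"api": "carry_out", "payload": {"rows": [[[-1,0,0,0.06,0],[-1,0,0,0.13,0],[-1,0,0,0.19,0],[-1,0,0,0.23,0],[-1,0,0,0.25,0],[-1,0,0,0.25,0],[-1,0,0,0.252,0],[-1,0,0,0.254,0],[-1,0,0,0.254,0]]]}}

```text
clock: 5.5
ee_pos: [0.5196, 0.01, 0.0693]
eef_rot: [2.96, 1.051, 0.003]
contact_force: [-0.4, -0.0, -0.6]
opening: 0.0592
```

```bash
python3 - <<'E'
from h import *
plan()
E
```

```text
now [0.5196 0.01   0.0693] th 39.09 tilt 0.13 F [-0.4 -0.  -0.6] open 0.0592 q7 -1.164 t 5.5
```

Go down 1–2 mm more, release, and rise.

>>> {"api": "carry_out", "payload": {"rows": [[[-1,0,0,0.003,0],[-1,0,0,0.003,0],[0.7,0,0,0.003,0],[1,0,0,0.003,0],[1,0,0,0.003,0],[1,0,0,0.003,0],[1,0,0,-0.04,0],[1,0,0,-0.1,0],[1,0,0,-0.17,0],[1,0,0,-0.23,0],[1,0,0,-0.25,0],[1,0,0,-0.25,0]]]}}

```text
clock: 6.5
ee_pos: [0.5205, 0.0098, 0.1965]
eef_rot: [2.959, 1.05, 0.009]
contact_force: [0.2, 0.1, -0.3]
opening: 0.0851
```

```bash
python3 - <<'E'
from h import *
plan((.6377,.1262,.19,39),(.6377,.1262,.071,39))
E
```

```text
now [0.5205 0.0098 0.1965] th 39.06 tilt 0.35 F [ 0.2  0.1 -0.3] open 0.0851 q7 -1.084 t 6.5
(0.6377, 0.1262, 0.19, 39) -> [ 0.3287 -0.033   0.0143] 0.0007 dist 0.165
(0.6377, 0.1262, 0.071, 39) -> [ 0.3276 -0.034   0.2523] 0.0007 dist 0.207
```

>>> {"api": "carry_out", "payload": {"rows": [[[1,0.08,-0.008,0.005,0],[1,0.16,-0.016,0.01,0],[1,0.24,-0.024,0.014,0],[1,0.328,-0.033,0.014,0],[1,0.328,-0.033,0.014,0],[1,0.328,-0.033,0.014,0],[1,0.328,-0.033,0.08,0],[1,0.328,-0.033,0.15,0],[1,0.328,-0.033,0.22,0],[1,0.328,-0.033,0.252,0],[1,0.328,-0.033,0.252,0]]]}}

```text
clock: 7.42
ee_pos: [0.6317, 0.1228, 0.0615]
eef_rot: [-2.961, -1.048, 0.015]
contact_force: [-1.2, 0.2, -0.1]
opening: 0.0851
```

```bash
python3 - <<'E'
from h import *
plan((.6377,.1262,.071,39))
E
```

```text
now [0.6317 0.1228 0.0615] th 38.99 tilt 0.55 F [-1.2  0.2 -0.1] open 0.0851 q7 -1.373 t 7.42
(0.6377, 0.1262, 0.071, 39) -> [ 0.0134  0.0022 -0.0191] -0.0001 dist 0.012
```

>>> {"api": "carry_out", "payload": {"rows": [[[1,0,0,0,0],[1,0,0,0,0],[1,0,0,0,0]]]}}

```text
clock: 7.67
ee_pos: [0.6368, 0.1257, 0.0696]
eef_rot: [2.96, 1.049, 0.006]
contact_force: [0.5, -1.0, 0.7]
opening: 0.0854
```

```bash
python3 - <<'E'
from h import *
plan((.6377,.1262,.071,39))
E
```

```text
now [0.6368 0.1257 0.0696] th 39.04 tilt 0.21 F [ 0.5 -1.   0.7] open 0.0854 q7 -1.372 t 7.67
(0.6377, 0.1262, 0.071, 39) -> [ 0.002   0.0004 -0.0029] 0.0004 dist 0.002
```

>>> {"api": "carry_out", "payload": {"rows": [[[-1,0,0,0,0],[-1,0,0,0,0],[-1,0,0,0,0],[-1,0,0,0,0],[-1,0,0,0,0],[-1,0,0,0,0],[-1,0,0,0,0],[-1,0,0,-0.06,0],[-1,0,0,-0.14,0],[-1,0,0,-0.22,0],[-1,0,0,-0.25,0],[-1,0,0,-0.25,0]]]}}

```text
clock: 8.67
ee_pos: [0.6378, 0.1269, 0.1982]
eef_rot: [2.96, 1.05, 0.014]
contact_force: [0.9, -0.2, -1.3]
opening: 0.0592
```

```bash
python3 - <<'E'
from h import *
plan((.635,.005,.2,39))
E
```

```text
now [0.6378 0.1269 0.1982] th 39.08 tilt 0.52 F [ 0.9 -0.2 -1.3] open 0.0592 q7 -1.326 t 8.67
(0.635, 0.005, 0.2, 39) -> [-0.1581  0.1858 -0.0041] 0.0009 dist 0.122
```

>>> {"api": "carry_out", "payload": {"rows": [[[-1,-0.05,0.06,0,0],[-1,-0.1,0.12,0,0],[-1,-0.158,0.186,0,0],[-1,-0.158,0.186,0,0],[-1,-0.158,0.186,0.06,0],[-1,-0.158,0.186,0.13,0],[-1,-0.158,0.186,0.2,0],[-1,-0.158,0.186,0.235,0],[-1,-0.158,0.186,0.25,0],[-1,-0.158,0.186,0.255,0],[-1,-0.158,0.186,0.255,0],[-1,-0.158,0.186,0.255,0]]]}}

```text
clock: 9.67
ee_pos: [0.6332, 0.0039, 0.0651]
eef_rot: [2.961, 1.051, 0.001]
contact_force: [-0.4, 0.3, -0.6]
opening: 0.059
```

```bash
python3 - <<'E'
from h import *
plan()
E
```

```text
now [0.6332 0.0039 0.0651] th 39.07 tilt 0.04 F [-0.4  0.3 -0.6] open 0.059 q7 -1.175 t 9.67
```

>>> {"api": "carry_out", "payload": {"rows": [[[-1,0,0,0,0],[-1,0,0,0.002,0],[-1,0,0,0.004,0],[-1,0,0,0.004,0]]]}}

```text
clock: 10.0
ee_pos: [0.633, 0.0037, 0.0628]
eef_rot: [2.961, 1.05, 0.0]
contact_force: [-0.1, -0.7, -0.8]
opening: 0.0594
```

```bash
python3 - <<'E'
from h import *
plan((.3965,.187,.2,39))
E
```

```text
now [0.633  0.0037 0.0628] th 39.06 tilt 0.02 F [-0.1 -0.7 -0.8] open 0.0594 q7 -1.176 t 10.0
(0.3965, 0.187, 0.2, 39) -> [-0.1361 -0.5826 -0.2746] 0.0007 dist 0.329
```

>>> {"api": "carry_out", "payload": {"rows": [[[-1,0,0,0.003,0],[-1,0,0,0.003,0],[-1,0,0,0.005,0],[-1,0,0,0.005,0]]]}}

```text
clock: 10.33
ee_pos: [0.6331, 0.0038, 0.0627]
eef_rot: [2.96, 1.05, 0.001]
contact_force: [-8.3, -1.3, 17.7]
opening: 0.0592
```

>>> {"api": "carry_out", "payload": {"rows": [[[-1,0,0,-0.003,0],[0.7,0,0,-0.003,0],[1,0,0,-0.003,0],[1,0,0,-0.003,0],[1,0,0,-0.003,0],[1,0,0,-0.003,0],[1,0,0,-0.07,0],[1,0,0,-0.15,0],[1,0,0,-0.23,0],[1,-0.03,-0.05,-0.275,0],[1,-0.05,-0.12,-0.275,0],[1,-0.07,-0.2,-0.275,0]]]}}

```text
clock: 11.33
ee_pos: [0.5433, 0.0586, 0.1993]
eef_rot: [2.961, 1.045, 0.006]
contact_force: [-0.1, 1.9, 0.3]
opening: 0.0854
```

```bash
python3 - <<'E'
from h import *
plan((.41,.17,.3,39))
E
```

```text
now [0.5433 0.0586 0.1993] th 38.87 tilt 0.23 F [-0.1  1.9  0.3] open 0.0854 q7 -1.205 t 11.33
(0.41, 0.17, 0.3, 39) -> [-0.0672 -0.3404 -0.2024] -0.0016 dist 0.201
```

>>> {"api": "carry_out", "payload": {"rows": [[[1,-0.02,-0.1,-0.07,0],[1,-0.04,-0.2,-0.14,0],[1,-0.055,-0.3,-0.2,0],[1,-0.055,-0.3,-0.2,0],[1,-0.055,-0.3,-0.2,0],[1,-0.055,-0.3,-0.2,0],[1,-0.055,-0.3,-0.2,0],[1,-0.055,-0.3,-0.2,0]]]}}

```text
clock: 12.0
ee_pos: [0.4273, 0.1573, 0.297]
eef_rot: [2.961, 1.048, -0.001]
contact_force: [-0.4, -0.3, -0.2]
opening: 0.0854
```

```bash
python3 - <<'E'
from h import *
plan((.3965,.187,.15,39))
for n in('wrist','top'):
    ci,im,d=shot(n,n[0]+'3')
    P=cloud(ci,d)
    for a in((.075,.098,.087),(.028,.041,.034),(.012,.024,.018)):
        print(a)
        for o in comps(P,*a,ci,150):
            if abs(o[1][0][1])<.45 and o[1][0][0]>.3: print(o[0][4],np.round(o[1][0],4),round(o[1][1],4),np.round(o[2][0],4),np.round(o[2][1],3),round(o[2][2],1))
E
```

```text
now [0.4273 0.1573 0.297 ] th 38.98 tilt 0.04 F [-0.4 -0.3 -0.2] open 0.0854 q7 -1.324 t 12.0
(0.3965, 0.187, 0.15, 39) -> [-0.0103 -0.085   0.294 ] -0.0002 dist 0.153
(0.075, 0.098, 0.087)
1216 [0.6246 0.0158] 0.0276 [0.6165 0.0226] [0.055 0.021] 50.2
3216 [0.5176 0.0118] 0.0315 [0.5175 0.012 ] [0.062 0.058] 87.6
(0.028, 0.041, 0.034)
432 [0.6321 0.0091] 0.0297 [0.6246 0.0195] [0.059 0.03 ] 35.6
3024 [0.3309 0.3309] 0.0321 [0.3308 0.3309] [0.06  0.064] 39.0
2720 [0.3963 0.1873] 0.0313 [0.3961 0.1874] [0.061 0.062] 83.6
273 [0.5166 0.014 ] 0.0295 [0.5134 0.0264] [0.059 0.026] 14.2
592 [ 0.5375 -0.1079] 0.0393 [ 0.5374 -0.1066] [0.078 0.014] 4.8
728 [ 0.4379 -0.0654] 0.0307 [ 0.4471 -0.0651] [0.024 0.061] 1.5
(0.012, 0.024, 0.018)
13560 [0.5996 0.1772] 0.1335 [0.5987 0.1772] [0.19 0.19] 84.2
352 [0.6313 0.0093] 0.0292 [0.6235 0.0195] [0.058 0.028] 37.5
170 [0.3389 0.3222] 0.0274 [0.3453 0.3156] [0.055 0.018] 43.9
214 [0.5162 0.0159] 0.0289 [0.513  0.0272] [0.058 0.023] 15.6
545 [ 0.5445 -0.1082] 0.046 [ 0.5444 -0.1066] [0.091 0.012] 4.2
(0.075, 0.098, 0.087)
356 [0.6335 0.0064] 0.03 [0.6333 0.0064] [0.057 0.058] 1.7
311 [ 0.5803 -0.1635] 0.0318 [ 0.5804 -0.1647] [0.059 0.058] 1.7
371 [0.5165 0.01  ] 0.0301 [0.5168 0.0107] [0.058 0.057] 1.7
(0.028, 0.041, 0.034)
378 [ 0.4274 -0.065 ] 0.0314 [ 0.4274 -0.0647] [0.059 0.061] 1.6
570 [ 0.3789 -0.3689] 0.0524 [ 0.3764 -0.3682] [0.097 0.047] 76.9
240 [0.3285 0.3345] 0.0313 [0.3239 0.3454] [0.062 0.036] 22.8
(0.012, 0.024, 0.018)
1625 [0.5984 0.1782] 0.1327 [0.5982 0.1793] [0.19  0.191] 84.2
409 [ 0.3383 -0.2136] 0.0859 [ 0.3488 -0.2129] [0.045 0.171] 4.0
```

View pics/t3.png

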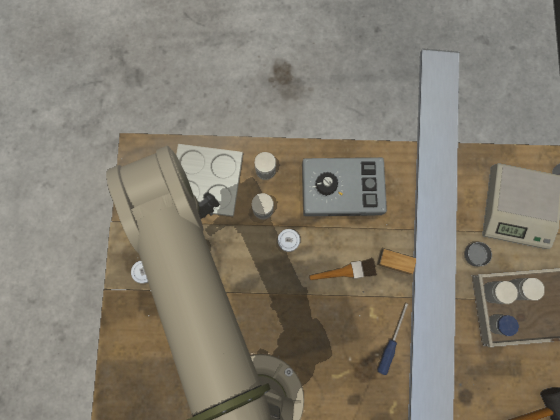

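View pics/w3.png

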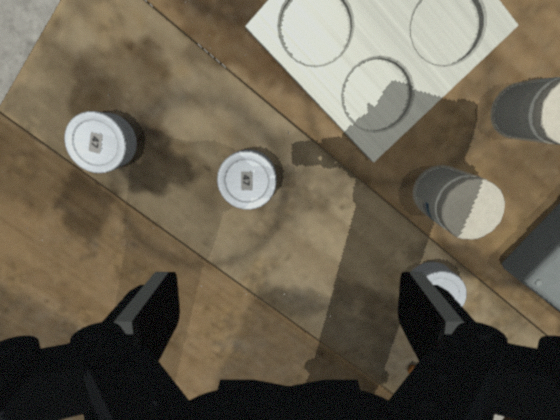

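Jars stand upright at (0.517,0.011) and (0.632,0.005). Tin A has been knocked to about (0.331,0.331), and the other two tins are unmoved. Fetching the middle tin first.

>>> {"api": "carry_out", "payload": {"rows": [[[1,-0.005,-0.04,0.07,0],[1,-0.01,-0.085,0.14,0],[1,-0.01,-0.085,0.21,0],[1,-0.01,-0.085,0.28,0],[1,-0.01,-0.085,0.35,0],[1,-0.01,-0.085,0.4,0],[1,-0.01,-0.085,0.4,0],[1,-0.01,-0.085,0.4,0],[1,-0.01,-0.085,0.4,0],[1,-0.01,-0.085,0.4,0]]]}}

```text
clock: 12.93
ee_pos: [0.3975, 0.1888, 0.0994]
eef_rot: [-2.961, -1.05, -0.004]
contact_force: [-0.6, -0.1, 0.9]
opening: 0.0853
```

```bash
python3 - <<'E'
from h import *
plan((.3963,.1873,.037,39))
E
```

```text
now [0.3975 0.1888 0.0994] th 39.03 tilt 0.16 F [-0.6 -0.1  0.9] open 0.0853 q7 -1.552 t 12.93
(0.3963, 0.1873, 0.037, 39) -> [-0.0041  0.0007  0.1247] 0.0004 dist 0.062
```

>>> {"api": "carry_out", "payload": {"rows": [[[1,-0.003,0,0.05,0],[1,-0.003,0,0.1,0],[1,-0.003,0,0.12,0],[1,-0.003,0,0.12,0],[1,-0.003,0,0.12,0],[-1,-0.003,0,0.12,0],[-1,-0.003,0,0.12,0],[-1,-0.003,0,0.12,0],[-1,-0.003,0,0.12,0],[-1,-0.003,0,0.12,0],[-1,-0.003,0,0.12,0],[-1,-0.003,0,0.12,0]]]}}

```text
clock: 13.93
ee_pos: [0.3961, 0.1879, 0.0394]
eef_rot: [2.96, 1.05, 0.004]
contact_force: [-2.1, -1.2, 10.4]
opening: 0.0611
```

```bash
python3 - <<'E'
from h import *
plan((.5481,.1368,.12,39))
E
```

```text
now [0.3961 0.1879 0.0394] th 39.06 tilt 0.16 F [-2.1 -1.2 10.4] open 0.0611 q7 -1.641 t 13.93
(0.5481, 0.1368, 0.12, 39) -> [ 0.172   0.2712 -0.1605] 0.0007 dist 0.18
```

>>> {"api": "carry_out", "payload": {"rows": [[[-1,0,0,-0.06,0],[-1,0,0,-0.13,0],[-1,0,0,-0.16,0],[-1,0.04,0.06,-0.16,0],[-1,0.08,0.12,-0.16,0],[-1,0.12,0.19,-0.16,0],[-1,0.172,0.271,-0.16,0],[-1,0.172,0.271,-0.16,0],[-1,0.172,0.271,-0.16,0],[-1,0.172,0.271,-0.16,0],[-1,0.172,0.271,-0.16,0]]]}}

```text
clock: 14.85
ee_pos: [0.5462, 0.1373, 0.1181]
eef_rot: [-2.96, -1.052, -0.0]
contact_force: [-0.8, 0.4, -0.9]
opening: 0.0607
```

```bash
python3 - <<'E'
from h import *
plan((.5481,.1368,.047,39))
E
```

```text
now [0.5462 0.1373 0.1181] th 39.15 tilt 0.03 F [-0.8  0.4 -0.9] open 0.0607 q7 -1.419 t 14.85
(0.5481, 0.1368, 0.047, 39) -> [0.0022 0.0032 0.1422] 0.0018 dist 0.071
```

>>> {"api": "carry_out", "payload": {"rows": [[[-1,0.002,0.003,0.05,0],[-1,0.002,0.003,0.1,0],[-1,0.002,0.003,0.125,0],[-1,0.002,0.003,0.138,0],[-1,0.002,0.003,0.143,0],[-1,0.002,0.003,0.143,0],[-1,0.002,0.003,0.143,0]]]}}

```text
clock: 15.43
ee_pos: [0.5494, 0.1363, 0.0474]
eef_rot: [2.961, 1.051, 0.003]
contact_force: [-0.4, 0.4, -0.1]
opening: 0.06
```

```bash
python3 - <<'E'
from h import *
plan((.5481,.1368,.0445,39))
E
```

```text
now [0.5494 0.1363 0.0474] th 39.09 tilt 0.09 F [-0.4  0.4 -0.1] open 0.06 q7 -1.466 t 15.43
(0.5481, 0.1368, 0.0445, 39) -> [-0.0014 -0.0024  0.0057] 0.001 dist 0.003
```

>>> {"api": "carry_out", "payload": {"rows": [[[-1,0,0,0.003,0],[-1,0,0,0.003,0],[0.6,0,0,0.003,0],[1,0,0,0.003,0],[1,0,0,0,0],[1,0,0,0,0],[1,0,0,-0.06,0],[1,0,0,-0.13,0],[1,0,0,-0.2,0],[1,0,0,-0.25,0],[1,0,0,-0.25,0]]]}}

```text
clock: 16.35
ee_pos: [0.5516, 0.1372, 0.1774]
eef_rot: [2.96, 1.05, 0.015]
contact_force: [1.3, 0.7, 0.4]
opening: 0.0851
```

```bash
python3 - <<'E'
from h import *
plan((.3308,.331,.12,39))
ci,im,d=shot('wrist','w4')
P=cloud(ci,d)
for a in((.023,.041,.028),(.023,.041,.034)):
        for o in comps(P,*a,ci,150):
            if abs(o[1][0][1])<.45 and o[1][0][0]>.3: print(o[0][4],np.round(o[1][0],4),round(o[1][1],4))
E
```

```text
now [0.5516 0.1372 0.1774] th 39.08 tilt 0.54 F [1.3 0.7 0.4] open 0.0851 q7 -1.387 t 16.35
(0.3308, 0.331, 0.12, 39) -> [-0.0994 -0.5797  0.1115] 0.0009 dist 0.299
5666 [0.5483 0.1334] 0.0331
921 [0.6351 0.0069] 0.0305
714 [0.52   0.0198] 0.0282
245 [ 0.6009 -0.0987] 0.0167
5666 [0.5495 0.1344] 0.0324
921 [0.6344 0.0107] 0.0298
714 [0.5218 0.0234] 0.0276
245 [ 0.601  -0.0926] 0.0164
```

View pics/w4.png

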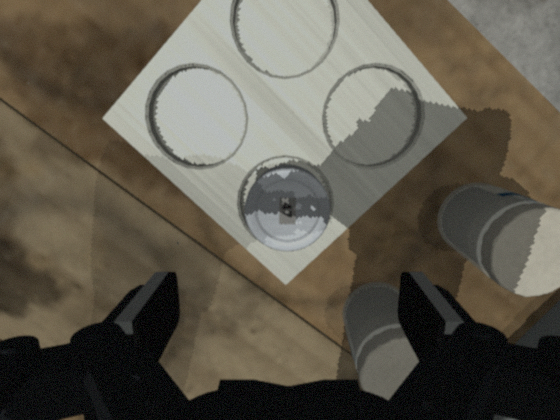

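The tin sits in the near well, at (286,205) in the wrist view. Next is the knocked tin.

>>> {"api": "carry_out", "payload": {"rows": [[[1,-0.014,-0.08,0.02,0],[1,-0.028,-0.16,0.04,0],[1,-0.042,-0.24,0.06,0],[1,-0.056,-0.32,0.07,0],[1,-0.07,-0.4,0.08,0],[1,-0.084,-0.49,0.1,0],[1,-0.097,-0.575,0.11,0],[1,-0.097,-0.577,0.11,0],[1,-0.097,-0.577,0.11,0],[1,-0.097,-0.577,0.11,0],[1,-0.097,-0.577,0.11,0]]]}}

```text
clock: 17.32
ee_pos: [0.3303, 0.3282, 0.1157]
eef_rot: [2.961, 1.048, -0.001]
contact_force: [0.1, 0.7, -0.8]
opening: 0.0855
```

```bash
python3 - <<'E'
from h import *
plan((.3308,.331,.037,39))
ci,im,d=shot('wrist','w5')
P=cloud(ci,d)
for a in((.028,.041,.034),):
        for o in comps(P,*a,ci,150):
            if abs(o[1][0][1])<.45 and o[1][0][0]>.2: print(o[0],np.round(o[1][0],4),round(o[1][1],4))
E
```

```text
now [0.3303 0.3282 0.1157] th 38.97 tilt 0.05 F [ 0.1  0.7 -0.8] open 0.0855 q7 -1.934 t 17.32
(0.3308, 0.331, 0.037, 39) -> [ 0.0045 -0.0038  0.1574] -0.0003 dist 0.079
[ 227  172  108  104 8774] [0.3301 0.3328] 0.0313
```

>>> {"api": "carry_out", "payload": {"rows": [[[1,0.004,-0.005,0.05,0],[1,0.004,-0.005,0.1,0],[1,0.004,-0.005,0.14,0],[1,0.004,-0.005,0.157,0],[1,0.004,-0.005,0.157,0],[1,0.004,-0.005,0.157,0],[-1,0.004,-0.005,0.157,0],[-1,0.004,-0.005,0.157,0],[-1,0.004,-0.005,0.157,0],[-1,0.004,-0.005,0.157,0],[-1,0.004,-0.005,0.157,0],[-1,0.004,-0.005,0.157,0]]]}}

```text
clock: 18.37
ee_pos: [0.3303, 0.3331, 0.0393]
eef_rot: [-2.961, -1.05, -0.004]
contact_force: [-2.1, -2.8, 9.3]
opening: 0.0609
```

```bash
python3 - <<'E'
from h import *
plan((.5573,.2284,.12,39))
E
```

```text
now [0.3303 0.3331 0.0393] th 39.05 tilt 0.15 F [-2.1 -2.8  9.3] open 0.0609 q7 -2.048 t 18.37
(0.5573, 0.2284, 0.12, 39) -> [ 0.2212  0.4488 -0.1604] 0.0006 dist 0.263
```

>>> {"api": "carry_out", "payload": {"rows": [[[-1,0,0,-0.06,0],[-1,0,0,-0.13,0],[-1,0,0,-0.16,0],[-1,0.035,0.07,-0.16,0],[-1,0.07,0.14,-0.16,0],[-1,0.105,0.21,-0.16,0],[-1,0.14,0.28,-0.16,0],[-1,0.18,0.36,-0.16,0],[-1,0.221,0.449,-0.16,0],[-1,0.221,0.449,-0.16,0],[-1,0.221,0.449,-0.16,0],[-1,0.221,0.449,-0.16,0]]]}}

```text
clock: 19.37
ee_pos: [0.5571, 0.2274, 0.1181]
eef_rot: [-2.961, -1.047, -0.001]
contact_force: [-0.6, 0.5, -0.1]
opening: 0.0606
```

>>> {"api": "carry_out", "payload": {"rows": [[[-1,0,0,0,0]]]}}

```text
clock: 19.45
ee_pos: [0.5557, 0.229, 0.1182]
eef_rot: [-2.959, -1.052, -0.0]
contact_force: [-0.0, 0.4, -0.4]
opening: 0.0607
```

```bash
python3 - <<'E'
from h import *
plan((.5573,.2284,.046,39))
E
```

```text
now [0.5557 0.229  0.1182] th 39.15 tilt 0.05 F [-0.   0.4 -0.4] open 0.0607 q7 -1.592 t 19.45
(0.5573, 0.2284, 0.046, 39) -> [0.0017 0.003  0.1444] 0.0018 dist 0.072
```

>>> {"api": "carry_out", "payload": {"rows": [[[-1,0.002,0.002,0.05,0],[-1,0.002,0.002,0.1,0],[-1,0.002,0.002,0.125,0],[-1,0.002,0.002,0.138,0],[-1,0.002,0.002,0.144,0],[-1,0.002,0.002,0.146,0],[-1,0.002,0.002,0.146,0]]]}}

```text
clock: 20.03
ee_pos: [0.5583, 0.2285, 0.0458]
eef_rot: [-2.96, -1.052, -0.002]
contact_force: [-0.5, 0.2, -0.1]
opening: 0.0605
```

```bash
python3 - <<'E'
from h import *
plan((.5573,.2284,.046,39))
E
```

```text
now [0.5583 0.2285 0.0458] th 39.11 tilt 0.09 F [-0.5  0.2 -0.1] open 0.0605 q7 -1.633 t 20.03
(0.5573, 0.2284, 0.046, 39) -> [-0.0016 -0.0012 -0.0004] 0.0013 dist 0.001
```

>>> {"api": "carry_out", "payload": {"rows": [[[-1,0,0,0.001,0],[0.6,0,0,0.001,0],[1,0,0,0.001,0],[1,0,0,0,0],[1,0,0,0,0],[1,0,0,-0.06,0],[1,0,0,-0.13,0],[1,0,0,-0.2,0],[1,0,0,-0.2,0],[1,0,0,-0.2,0]]]}}

```text
clock: 20.87
ee_pos: [0.5594, 0.2285, 0.1474]
eef_rot: [-2.961, -1.05, -0.008]
contact_force: [0.8, 0.5, -0.4]
opening: 0.0854
```

```bash
python3 - <<'E'
from h import *
plan((.5,.06,.17,39),(.43,-.0655,.15,39))
E
```

```text
now [0.5594 0.2285 0.1474] th 39.06 tilt 0.29 F [ 0.8  0.5 -0.4] open 0.0854 q7 -1.577 t 20.87
(0.5, 0.06, 0.17, 39) -> [-0.3044  0.1869 -0.0464] 0.0007 dist 0.18
(0.43, -0.0655, 0.15, 39) -> [-0.5714  0.2935 -0.0075] 0.0007 dist 0.321
```

>>> {"api": "carry_out", "payload": {"rows": [[[1,-0.06,0.037,-0.046,0],[1,-0.12,0.075,-0.046,0],[1,-0.18,0.11,-0.046,0],[1,-0.24,0.15,-0.046,0],[1,-0.304,0.187,-0.046,0],[1,-0.37,0.215,-0.046,0],[1,-0.44,0.24,-0.03,0],[1,-0.51,0.27,-0.01,0],[1,-0.57,0.293,-0.007,0],[1,-0.57,0.293,-0.007,0],[1,-0.57,0.293,-0.007,0],[1,-0.57,0.293,-0.007,0]]]}}

```text
clock: 21.87
ee_pos: [0.4289, -0.0655, 0.1477]
eef_rot: [-2.96, -1.05, 0.001]
contact_force: [0.5, 1.1, 0.7]
opening: 0.0854
```

```bash
python3 - <<'E'
from h import *
ci,im,d=shot('wrist','w6')
P=cloud(ci,d)
for a in((.028,.041,.034),):
        for o in comps(P,*a,ci,150):
            print(o[0],np.round(o[1][0],4),round(o[1][1],4))
plan((.4275,-.0655,.0375,39))
E
```

```text
[ 409    0  151  189 1718] [ 0.5616 -0.1144] 0.063
[ 242  170   94   91 6687] [ 0.4287 -0.0668] 0.0313
[428 188 132 106 237] [ 0.5024 -0.1866] 0.0622
now [ 0.4293 -0.0648  0.1479] th 39.13 tilt 0.04 F [ 0.8 -0.2 -0. ] open 0.0851 q7 -0.868 t 21.92
(0.4275, -0.0655, 0.0375, 39) -> [-0.0037 -0.0011  0.2208] 0.0015 dist 0.11
```

>>> {"api": "carry_out", "payload": {"rows": [[[1,-0.003,0.001,0.07,0],[1,-0.003,0.001,0.14,0],[1,-0.003,0.001,0.2,0],[1,-0.003,0.001,0.221,0],[1,-0.003,0.001,0.221,0],[1,-0.003,0.001,0.221,0],[-1,-0.003,0.001,0.221,0],[-1,-0.003,0.001,0.221,0],[-1,-0.003,0.001,0.221,0],[-1,-0.003,0.001,0.221,0],[-1,-0.003,0.001,0.221,0],[-1,-0.003,0.001,0.221,0]]]}}

```text
clock: 22.92
ee_pos: [0.4298, -0.0671, 0.0397]
eef_rot: [2.959, 1.05, 0.004]
contact_force: [-2.3, 1.8, 8.5]
opening: 0.0611
```

```bash
python3 - <<'E'
from h import *
plan((.44,-.04,.2,39),(.6397,.1276,.2,39),(.649,.2192,.2,39))
E
```

```text
now [ 0.4298 -0.0671  0.0397] th 39.07 tilt 0.2 F [-2.3  1.8  8.5] open 0.0611 q7 -0.995 t 22.92
(0.44, -0.04, 0.2, 39) -> [ 0.0506 -0.0282 -0.3205] 0.0008 dist 0.163
(0.6397, 0.1276, 0.2, 39) -> [ 0.572  -0.0367 -0.3196] 0.0008 dist 0.328
(0.649, 0.2192, 0.2, 39) -> [ 0.7019 -0.1672 -0.3197] 0.0008 dist 0.395
```

>>> {"api": "carry_out", "payload": {"rows": [[[-1,0,0,-0.08,0],[-1,0,0,-0.16,0],[-1,0,0,-0.24,0],[-1,0.03,0,-0.3,0],[-1,0.1,-0.006,-0.32,0],[-1,0.18,-0.012,-0.32,0],[-1,0.26,-0.017,-0.32,0],[-1,0.34,-0.022,-0.32,0],[-1,0.42,-0.027,-0.32,0],[-1,0.5,-0.032,-0.32,0],[-1,0.572,-0.037,-0.32,0],[-1,0.572,-0.037,-0.32,0]]]}}

```text
clock: 23.92
ee_pos: [0.6406, 0.1342, 0.1972]
eef_rot: [-2.953, -1.057, -0.003]
contact_force: [-2.9, 1.1, -1.3]
opening: 0.0605
```

>>> {"api": "carry_out", "payload": {"rows": [[[-1,0,0,0,0],[-1,0,0,0,0],[-1,0,0,0,0]]]}}

```text
clock: 24.17
ee_pos: [0.6386, 0.1262, 0.1987]
eef_rot: [2.96, 1.048, 0.001]
contact_force: [0.5, 0.3, -0.1]
opening: 0.0606
```

```bash
python3 - <<'E'
from h import *
plan((.6397,.1276,.046,39))
E
```

```text
now [0.6386 0.1262 0.1987] th 38.98 tilt 0.09 F [ 0.5  0.3 -0.1] open 0.0606 q7 -1.37 t 24.17
(0.6397, 0.1276, 0.046, 39) -> [ 0.0034 -0.0012  0.3054] -0.0002 dist 0.153
```

>>> {"api": "carry_out", "payload": {"rows": [[[-1,0.003,0,0.07,0],[-1,0.003,0,0.14,0],[-1,0.003,0,0.21,0],[-1,0.003,0,0.26,0],[-1,0.003,0,0.285,0],[-1,0.003,0,0.3,0],[-1,0.003,0,0.304,0],[-1,0.003,0,0.304,0],[-1,0.003,0,0.304,0]]]}}

```text
clock: 24.92
ee_pos: [0.641, 0.1287, 0.0477]
eef_rot: [2.961, 1.05, 0.005]
contact_force: [-0.0, 1.2, -1.2]
opening: 0.0605
```

```bash
python3 - <<'E'
from h import *
plan((.6397,.1276,.046,39))
E
```

```text
now [0.641  0.1287 0.0477] th 39.04 tilt 0.18 F [-0.   1.2 -1.2] open 0.0605 q7 -1.435 t 24.92
(0.6397, 0.1276, 0.046, 39) -> [-0.0034  0.0001  0.0035] 0.0005 dist 0.002
```

>>> {"api": "carry_out", "payload": {"rows": [[[-1,0,0,0.003,0],[-1,0,0,0.003,0],[0.6,0,0,0.003,0],[1,0,0,0.002,0],[1,0,0,0,0],[1,0,0,-0.06,0],[1,0,0,-0.13,0],[1,-0.03,0,-0.21,0],[1,-0.06,0,-0.29,0],[1,-0.1,0,-0.36,0],[1,-0.15,0,-0.4,0],[1,-0.15,0,-0.4,0]]]}}

```text
clock: 25.92
ee_pos: [0.5818, 0.0794, 0.2518]
eef_rot: [2.958, 1.046, 0.011]
contact_force: [1.6, -0.1, 0.1]
opening: 0.0852
```

>>> {"api": "carry_out", "payload": {"rows": [[[1,0,0,0,0],[1,0,0,0,0]]]}}

```text
clock: 26.08
ee_pos: [0.5814, 0.0811, 0.2451]
eef_rot: [2.961, 1.05, -0.001]
contact_force: [0.3, 0.8, -0.4]
opening: 0.0854
```

```bash
python3 - <<'E'
from h import *
ci,im,d=shot('wrist','w7')
P=cloud(ci,d)
for o in comps(P,.023,.045,.028,ci,400):
            print(o[0],np.round(o[1][0],4),round(o[1][1],4))
            x,y=o[1][0];
            m=(np.hypot(P[:,:,0]-x,P[:,:,1]-y)<.025)&(P[:,:,2]<.06);pp=P[m];A=np.c_[pp[:,:2]-[x,y],np.ones(len(pp))];print(' lid z/tilt',np.linalg.lstsq(A,pp[:,2],rcond=None)[0].round(4))
for o in comps(P,.075,.098,.085,ci,400): print('jar',np.round(o[1][0],4),round(o[1][1],4))
plan((.55,-.12,.25,2))
E
```

```text
[ 253   61   73   77 4429] [0.6404 0.1271] 0.0322
 lid z/tilt [0.0028 0.0003 0.0375]
[ 100   62   78   77 4665] [0.5568 0.2285] 0.0338
 lid z/tilt [-0.0101  0.0127  0.0376]
[ 184  141   71   70 3859] [0.5479 0.135 ] 0.033
 lid z/tilt [-0.0116  0.0035  0.0376]
[439 241  58  51 866] [ 0.6285 -0.1093] 0.0322
 lid z/tilt [ 0.0621 -1.5949  0.0402]
[275 249  60  31 467] [0.5208 0.0103] 0.0297
 lid z/tilt [0. 0. 0.]
[379 325  28  40 436] [ 0.5165 -0.1118] 0.0247
 lid z/tilt [ 0.3512 -2.0494  0.0363]
jar [0.6357 0.0063] 0.0308
jar [0.521  0.0097] 0.0317
now [0.5813 0.0815 0.2444] th 39.09 tilt 0.1 F [-0.3 -0.6 -0.1] open 0.0855 q7 -1.279 t 26.13
(0.55, -0.12, 0.25, 2) -> [-0.3026  0.2733 -0.0111] 0.4315 dist 0.204
```

View pics/w7.png

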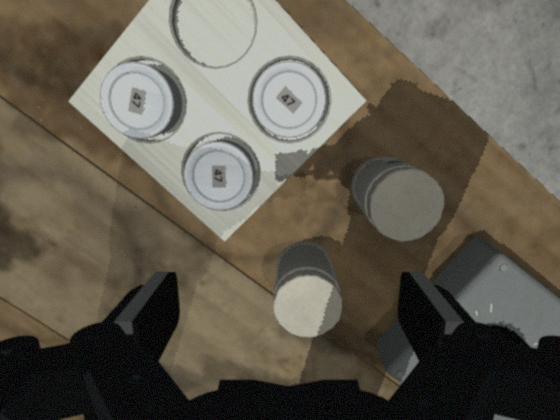

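All three tins sit flat, with lids at z≈0.0376, at (290,98), (138,100) and (220,173) in the wrist view. The jars are upright. I'll check that the far-off cylinders aren't a fourth tin, and work out the move to the controller.

```bash
python3 - <<'E'
from h import *
z=np.load('pics/wrist0.npz');im=z['im'];d=z['d'];k=z['k']
ci=dict(R=z['R'],t=z['t'],fx=k[0],fy=k[1],cx=k[2],cy=k[3])
P=cloud(ci,d)
for u,v in((390,160),(480,185),(350,255),(388,30),(330,330)): print(u,v,P[v,u].round(3),im[v,u])
for o in comps(P,.03,.2,.09,ci,500): print(o[0],np.round(o[1][0],3),round(o[1][1],3))
plan((.545,-.163,.25,2))
E
```

```text
390 160 [ 0.301 -0.636  0.091] [118 116 106]
480 185 [ 0.311 -0.709  0.091] [188 183 171]
350 255 [ 0.215 -0.646  0.076] [52 61 79]
388 30 [ 0.405 -0.606  0.005] [111 112 109]
330 330 [ 0.099 -0.689 -0.   ] [96 82 62]
[ 509    0   51   39 1030] [ 0.427 -0.683] 0.023
[ 281   82  279  230 9986] [ 0.267 -0.675] 0.118
[  342   122   177   102 11437] [ 0.306 -0.669] 0.071
[ 492  248   68   99 1962] [ 0.246 -0.806] 0.047
now [0.5813 0.0815 0.2444] th 39.09 tilt 0.1 F [-0.3 -0.6 -0.1] open 0.0855 q7 -1.279 t 26.13
(0.545, -0.163, 0.25, 2) -> [-0.3646  0.3337 -0.0111] 0.4315 dist 0.247
```

>>> {"api": "carry_out", "payload": {"rows": [[[1,-0.06,0.06,-0.02,0.07],[1,-0.12,0.12,-0.04,0.14],[1,-0.18,0.18,-0.06,0.21],[1,-0.24,0.24,-0.08,0.28],[1,-0.3,0.29,-0.1,0.35],[1,-0.365,0.34,-0.11,0.43],[1,-0.365,0.36,-0.11,0.431],[1,-0.365,0.36,-0.11,0.431],[1,-0.365,0.36,-0.11,0.431],[1,-0.365,0.36,-0.11,0.431],[1,-0.365,0.36,-0.11,0.431]]]}}

```text
clock: 27.05
ee_pos: [0.5536, -0.1714, 0.2997]
eef_rot: [-3.139, -0.061, 0.002]
contact_force: [-0.6, 0.8, 0.1]
opening: 0.0855
```

```bash
python3 - <<'E'
from h import *
plan()
ci,im,d=shot('wrist','w8');np.savez('pics/w8.npz',im=im,d=d,R=ci['R'],t=ci['t'],k=[ci['fx'],ci['fy'],ci['cx'],ci['cy']])
P=cloud(ci,d)
for a in((.052,.07,.06),(.083,.097,.09),(.1,.115,.1105),(.072,.08,.0765)):
  for o in comps(P,*a,ci,150):print(a,o[0],np.round(o[1][0],4),round(o[1][1],4),np.round(o[2][0],4),np.round(o[2][1],4),round(o[2][2],2))
E
```

```text
now [ 0.5536 -0.1714  0.2997] th 2.22 tilt 0.11 F [-0.6  0.8  0.1] open 0.0855 q7 -1.407 t 27.05
(0.052, 0.07, 0.06) [ 97  52  40  68 586] [6.343e-01 3.000e-04] 0.0304 [ 0.6321 -0.0118] [0.0329 0.0603] 79.07
(0.052, 0.07, 0.06) [  216    64   248   165 32998] [ 0.5839 -0.2186] 0.1351 [ 0.5845 -0.2183] [0.1565 0.2261] 2.22
(0.052, 0.07, 0.06) [ 89 178  53  55 567] [0.5206 0.0046] 0.0303 [ 0.5279 -0.0063] [0.0601 0.0333] 33.9
(0.083, 0.097, 0.09) [  53   48   69   72 3612] [6.353e-01 5.000e-04] 0.0292 [6.351e-01 4.000e-04] [0.0568 0.0573] 82.37
(0.083, 0.097, 0.09) [ 250  121   68   69 2772] [ 0.5817 -0.1673] 0.0304 [ 0.5814 -0.1674] [0.0598 0.0594] 7.74
(0.083, 0.097, 0.09) [  66  185   63   59 2791] [0.5206 0.004 ] 0.0293 [0.5204 0.0041] [0.056  0.0577] 2.22
(0.1, 0.115, 0.1105) [269 143  29  29 643] [ 0.5824 -0.1676] 0.0123 [ 0.5828 -0.1673] [0.0233 0.0234] 2.21
(0.072, 0.08, 0.0765) [101  52  26  67 243] [ 0.6349 -0.0051] 0.0279 [ 0.6339 -0.0156] [0.0219 0.0556] 84.35
(0.072, 0.08, 0.0765) [400  95  35  14 474] [ 0.6316 -0.2841] 0.0158 [ 0.6324 -0.2841] [0.0111 0.0305] 2.2
(0.072, 0.08, 0.0765) [398 139  30  30 719] [ 0.5866 -0.2861] 0.0141 [ 0.5863 -0.2861] [0.0266 0.0271] 2.21
(0.072, 0.08, 0.0765) [ 92 183  42  52 217] [ 5.223e-01 -5.000e-04] 0.0282 [ 0.5275 -0.0105] [0.0563 0.0224] 27.55
(0.072, 0.08, 0.0765) [394 188  30  27 736] [ 0.5413 -0.2883] 0.0177 [ 0.5413 -0.2879] [0.0256 0.0265] 2.22
```

View pics/w8.png

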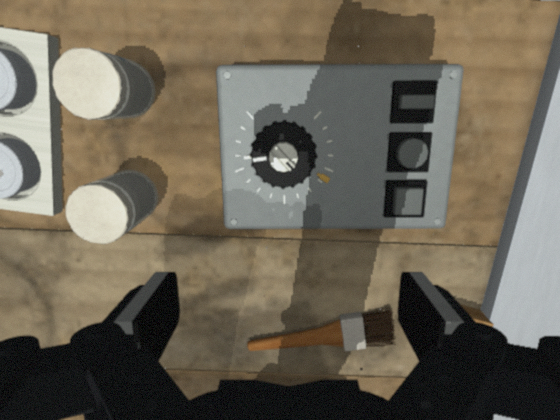

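```bash
cat > knob.py <<'E'
from h import *
import sys
ax=np.array([.5817,-.167]);phi=np.radians(2.4)
ci,im,d=shot('wrist',sys.argv[1])
P=cloud(ci,d)
for a in((.083,.097,.09),(.1,.115,.1105)):
  for o in comps(P,*a,ci,150):print(a[2],o[0],np.round(o[1][0],4),round(o[1][1],4),np.round(o[2][0],4),np.round(o[2][1],4))
plan((*ax,.2,None))
v,u=np.mgrid[:420,:560]
hsv=cv2.cvtColor(im,cv2.COLOR_RGB2HSV)
X=np.stack([cast(ci,a,b,.062) for a,b in zip(u.ravel(),v.ravel())])[:,:2].reshape(420,560,2)
ring=[o for o in comps(P,.083,.097,.09,ci,150) if abs(o[1][0][0]-.582)<.02 and abs(o[1][0][1]+.167)<.02]
if len(sys.argv)>2: ax=np.array(eval(sys.argv[2]))
elif ring: ax=np.array(ring[0][1][0])
r=np.hypot(*(X-ax).transpose(2,0,1));ang=np.arctan2(X[...,1]-ax[1],X[...,0]-ax[0])-phi-np.pi
ang=np.arctan2(np.sin(ang),np.cos(ang))
br=(hsv[...,1]>90)&(hsv[...,0]>10)&(hsv[...,0]<35)&(hsv[...,2]>90)&(r<.055)&(r>.03)
wh=(hsv[...,1]<50)&(hsv[...,2]>200)&(r<.0395)&(r>.03)
for n,m in(('brass',br),('white',wh)):
  k,l,st,c=cv2.connectedComponentsWithStats(m.astype(np.uint8))
  for i in range(1,k):
    if st[i,4]>8:
      w=l==i;print(n,st[i],'ang',ang[w].mean().round(4),'r',r[w].min().round(4),r[w].max().round(4))
x0,x1,y0,y1=180,400,80,260
cv2.imwrite('pics/%s_c.png'%sys.argv[1],cv2.resize(im[y0:y1,x0:x1,::-1],None,fx=3.3,fy=3.3,interpolation=cv2.INTER_CUBIC))
E
python3 - <<'E'
from h import *
plan((.5817,-.167,.2,2.4))
E
```

```text
now [ 0.5536 -0.1716  0.3   ] th 2.21 tilt 0.08 F [ 0.7 -0.5 -0.3] open 0.0852 q7 -1.407 t 27.1
(0.5817, -0.167, 0.2, 2.4) -> [ 0.0566 -0.0068  0.2   ] -0.0022 dist 0.104
```

>>> {"api": "carry_out", "payload": {"rows": [[[1,0.02,-0.003,0.07,-0.002],[1,0.04,-0.007,0.14,-0.002],[1,0.057,-0.007,0.2,-0.002],[1,0.057,-0.007,0.2,-0.002],[1,0.057,-0.007,0.2,-0.002],[1,0.057,-0.007,0.2,-0.002]]]}}

```text
clock: 27.6
ee_pos: [0.5823, -0.1685, 0.2025]
eef_rot: [3.141, 0.062, 0.003]
contact_force: [0.5, 0.1, 0.7]
opening: 0.0852
```

```bash
python3 knob.py k1
```

```text
0.09 [   0   74   63   96 4642] [ 0.6359 -0.0012] 0.0288 [ 0.6345 -0.0103] [0.0373 0.057 ]
0.09 [ 238  171   92   90 4833] [ 0.5826 -0.1673] 0.0306 [ 0.5825 -0.167 ] [0.0605 0.0594]
0.09 [   0  253   79   75 4556] [0.5224 0.0028] 0.029 [0.5222 0.0006] [0.0533 0.0573]
0.1105 [ 264  204   40   40 1188] [ 0.5841 -0.1685] 0.0132 [ 0.5847 -0.1673] [0.0233 0.0237]
now [ 0.5826 -0.1688  0.2032] th 2.23 tilt 0.19 F [-0.2 -0.5  0.1] open 0.0853 q7 -1.46 t 27.65
(np.float64(0.5817), np.float64(-0.167), 0.2, None) -> [-0.0017 -0.0036  0.0064] 0 dist 0.004
brass [328 233  17  13 115] ang 0.9841 r 0.0389 0.0522
white [232 212   7   4  23] ang -1.4183 r 0.0342 0.039
white [243 222   6   4  17] ang -1.1485 r 0.0302 0.0335
```

View pics/k1_c.png

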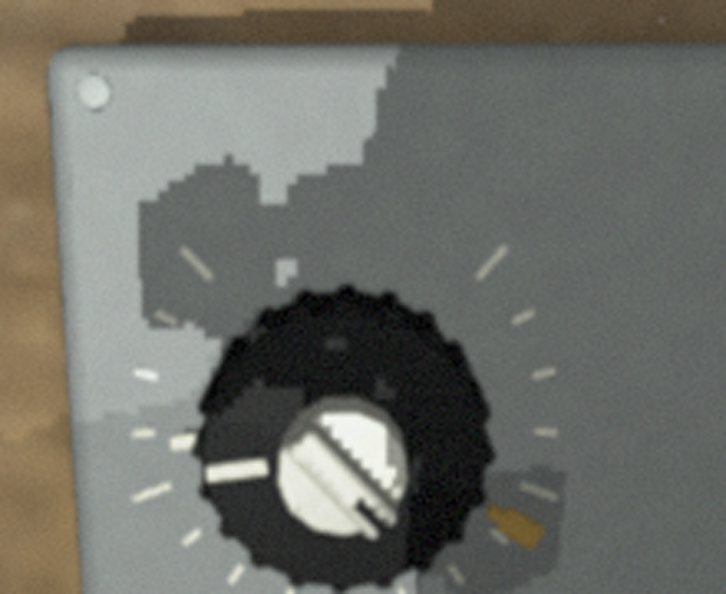

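Pointer at about −1.42 rad and brass tab at about +0.98 rad, so the ring needs roughly +2.40 rad. Descending over the ring.

>>> {"api": "carry_out", "payload": {"rows": [[[1,-0.001,-0.0036,0.05,0],[1,-0.001,-0.0036,0.1,0],[1,-0.001,-0.0036,0.15,0],[1,-0.001,-0.0036,0.19,0],[1,-0.001,-0.0036,0.21,0],[1,-0.001,-0.0036,0.218,0],[1,-0.001,-0.0036,0.218,0],[1,-0.001,-0.0036,0.218,0]]], "grip_force": 25}}

```text
clock: 28.32
ee_pos: [0.5822, -0.1674, 0.0936]
eef_rot: [3.14, 0.06, 0.004]
contact_force: [0.4, -0.0, -0.1]
opening: 0.0857
```

```bash
python3 - <<'E'
from h import *
plan((.582,-.167,.092,2.4))
E
```

```text
now [ 0.5822 -0.1674  0.0936] th 2.19 tilt 0.16 F [ 0.4 -0.  -0.1] open 0.0857 q7 -1.505 t 28.32
(0.582, -0.167, 0.092, 2.4) -> [-0.0004 -0.0009  0.0032] -0.0024 dist 0.002
```

>>> {"api": "carry_out", "payload": {"rows": [[[-1,0,0,0,0],[-1,0,0,0,0],[-1,0,0,0,0],[-1,0,0,0,0],[-1,0,0,0,0],[-1,0,0,0,0],[-1,0,0,0,0],[-1,0,0,0,0]]]}}

```text
clock: 28.98
ee_pos: [0.5821, -0.1655, 0.0935]
eef_rot: [-3.14, -0.063, -0.003]
contact_force: [-3.8, 4.7, 9.5]
opening: 0.0567
```

```bash
python3 knob.py k2; python3 - <<'E'
from h import *
print(get_state()['wrist_torque'])
E
```

```text
0.09 [  170   216   239   150 15129] [ 0.5851 -0.1672] 0.044 [ 0.5833 -0.1659] [0.0704 0.0623]
0.1105 [ 253  281   72   77 3940] [ 0.5855 -0.1684] 0.0144 [ 0.5871 -0.1678] [0.0249 0.0232]
0.1105 [ 160  286   49   74 1404] [ 0.5837 -0.1385] 0.0132 [ 0.585  -0.1392] [0.0244 0.0155]
0.1105 [ 369  286   50   74 1407] [ 0.586  -0.1955] 0.0133 [ 0.5873 -0.1948] [0.016  0.0242]
now [ 0.582  -0.1655  0.0935] th 2.28 tilt 0.13 F [-3.1  5.5  7.4] open 0.0564 q7 -1.506 t 29.03
(np.float64(0.5817), np.float64(-0.167), 0.2, None) -> [-0.0004  0.0028 -0.213 ] 0 dist 0.106
[ 1.16471784  0.61701574 -0.03565736]
```

View pics/k2.png

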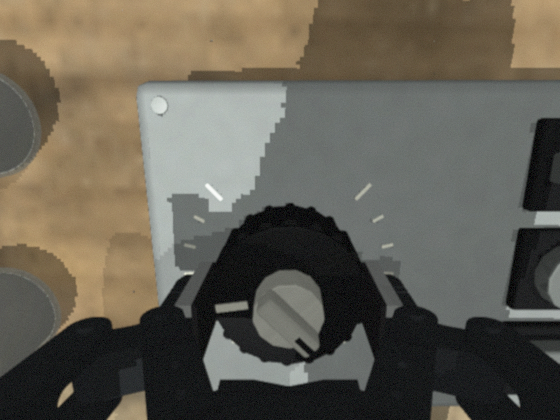

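Gripped, with the inner knob clear between the fingers at (288,310). The jaws centred on y≈−0.1655, so I'll shift the pivot and turn.

>>> {"api": "carry_out", "payload": {"rows": [[[-1,0,-0.003,0,0],[-1,0,-0.003,0,-0.05],[-1,0,-0.003,0,-0.1],[-1,0,-0.003,0,-0.15],[-1,0,-0.003,0,-0.2],[-1,0,-0.003,0,-0.25],[-1,0,-0.003,0,-0.3],[-1,0,-0.003,0,-0.35],[-1,0,-0.003,0,-0.4],[-1,0,-0.003,0,-0.45],[-1,0,-0.003,0,-0.5],[-1,0,-0.003,0,-0.5]]]}}

```text
clock: 30.03
ee_pos: [0.5821, -0.1656, 0.0936]
eef_rot: [2.896, 1.213, 0.003]
contact_force: [-2.1, 0.9, 7.1]
opening: 0.0567
```

```bash
python3 - <<'E'
from h import *
plan((.582,-.166,.092,None)); print(get_state()['wrist_torque'])
shot('wrist','k3')
E
```

```text
now [ 0.5821 -0.1656  0.0936] th 45.45 tilt 0.15 F [-2.1  0.9  7.1] open 0.0567 q7 -0.819 t 30.03
(0.582, -0.166, 0.092, None) -> [-0.0007  0.0004  0.0031] 0 dist 0.002
[0.40528953 0.46348769 0.02778537]
```

View pics/k3.png

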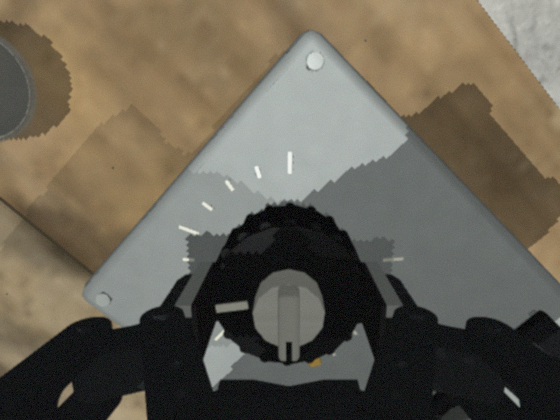

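>>> {"api": "carry_out", "payload": {"rows": [[[-1,0,0,0,-0.05],[-1,0,0,0,-0.1],[-1,0,0,0,-0.15],[-1,0,0,0,-0.2],[-1,0,0,0,-0.25],[-1,0,0,0,-0.3],[-1,0,0,0,-0.35],[-1,0,0,0,-0.4],[-1,0,0,0,-0.45],[-1,0,0,0,-0.5],[-1,0,0,0,-0.55],[-1,0,0,0,-0.55]]]}}

```text
clock: 31.08
ee_pos: [0.5823, -0.1657, 0.0936]
eef_rot: [2.166, 2.272, 0.003]
contact_force: [-0.3, 0.3, 6.8]
opening: 0.0566
```

```bash
python3 - <<'E'
from h import *
plan((.582,-.166,.092,139.9)); print(get_state()['wrist_torque'])
E
```

```text
now [ 0.5823 -0.1657  0.0936] th 92.71 tilt 0.17 F [-0.3  0.3  6.8] open 0.0566 q7 -0.071 t 31.08
(0.582, -0.166, 0.092, 139.9) -> [-0.0005 -0.0007  0.0031] -0.549 dist 0.002
[0.18809586 0.29234796 0.0602874 ]
```

>>> {"api": "carry_out", "payload": {"rows": [[[-1,0,0,0,-0.05],[-1,0,0,0,-0.1],[-1,0,0,0,-0.15],[-1,0,0,0,-0.2],[-1,0,0,0,-0.25],[-1,0,0,0,-0.3],[-1,0,0,0,-0.35],[-1,0,0,0,-0.4],[-1,0,0,0,-0.45],[-1,0,0,0,-0.5],[-1,0,0,0,-0.54],[-1,0,0,0,-0.54]]]}}

```text
clock: 32.08
ee_pos: [0.5826, -0.1657, 0.0936]
eef_rot: [1.097, 2.94, 0.001]
contact_force: [1.0, 1.3, 6.6]
opening: 0.0566
```

>>> {"api": "carry_out", "payload": {"rows": [[[-1,0,0,0,0],[-1,0,0,0,0],[-1,0,0,0,0]]]}}

```text
clock: 32.33
ee_pos: [0.5826, -0.1656, 0.0936]
eef_rot: [1.103, 2.938, 0.001]
contact_force: [1.4, 0.9, 6.4]
opening: 0.0568
```

```bash
python3 - <<'E'
from h import *
plan((.582,-.166,.092,139.9)); print(get_state()['wrist_torque'])
shot('wrist','k4')
E
```

```text
now [ 0.5826 -0.1656  0.0936] th 138.85 tilt 0.2 F [1.4 0.9 6.4] open 0.0568 q7 0.654 t 32.33
(0.582, -0.166, 0.092, 139.9) -> [ 0.0004 -0.0013  0.0032] -0.0122 dist 0.002
[ 0.11179972 -0.12849266  0.05463208]
```

View pics/k4.png

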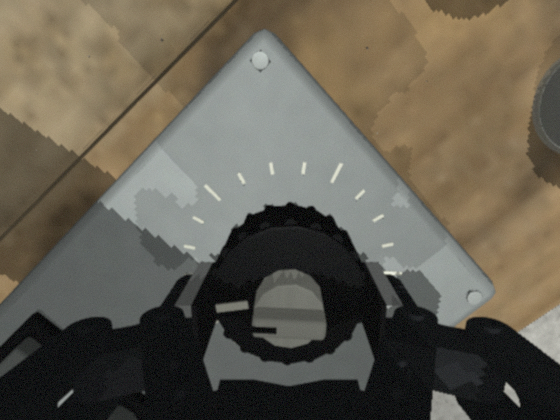

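The ring turned with the fingers and the inner bar kept its world direction. Releasing to look.

>>> {"api": "carry_out", "payload": {"rows": [[[0.3,0,0,0,0],[1,0,0,0,0],[1,0,0,0,0],[1,0,0,0,0],[1,0,0,-0.05,0],[1,0,0,-0.11,0],[1,0,0,-0.17,0],[1,0,0,-0.22,0],[1,0,0,-0.22,0],[1,0,0,-0.22,0],[1,0,0,-0.22,0]]]}}

```text
clock: 33.3
ee_pos: [0.5806, -0.166, 0.2009]
eef_rot: [-1.104, -2.94, 0.001]
contact_force: [0.2, 0.2, -0.4]
opening: 0.0855
```

```bash
python3 knob.py k5 "(.5823,-.1657)"
```

```text
0.09 [ 509   55   51   99 3630] [6.325e-01 1.000e-04] 0.0287 [ 0.6258 -0.0116] [0.0295 0.0572]
0.09 [ 245  172   93   91 4902] [ 0.5809 -0.1663] 0.0306 [ 0.5811 -0.1664] [0.0597 0.06  ]
0.1105 [ 272  206   40   39 1175] [ 0.5799 -0.1653] 0.0124 [ 0.5793 -0.1652] [0.0234 0.0234]
now [ 0.5804 -0.166   0.2004] th 138.83 tilt 0.11 F [-0.1  0.   0.2] open 0.0852 q7 0.719 t 33.35
(np.float64(0.5817), np.float64(-0.167), 0.2, None) -> [-0.0033  0.0003  0.0007] 0 dist 0.002
brass [221 216  19  10 130] ang 1.0029 r 0.0401 0.0534
white [239 213   7   5  22] ang 0.9463 r 0.035 0.0395
white [250 223   7   5  22] ang 1.2162 r 0.0301 0.0341
```

View pics/k5.png

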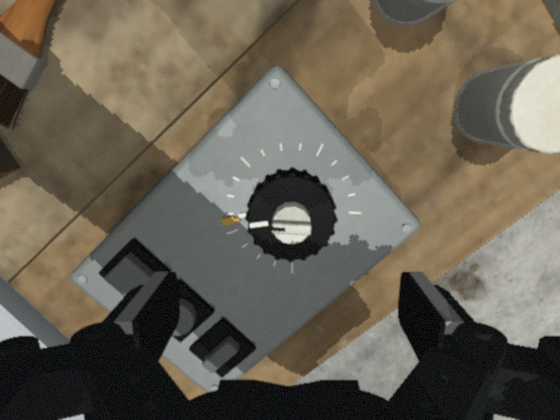

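```bash
for a in "(.5809,-.1663)" "(.5800,-.1655)" "(.5817,-.1667)"; do python3 knob.py k6 "$a" | grep -E "brass|white \[239|white \[23"; done
python3 - <<'E'
import cv2
im=cv2.imread('pics/k6.png')[190:260,200:320]
cv2.imwrite('pics/k6z.png',cv2.resize(im,None,fx=6.5,fy=6.5,interpolation=cv2.INTER_CUBIC))
E
```

```text
brass [221 217  19  10 128] ang 1.0242 r 0.0389 0.0522
white [238 214   8   5  27] ang 0.9696 r 0.0338 0.039
brass [221 217  19  10 128] ang 1.0488 r 0.0391 0.0525
white [238 214   8   5  25] ang 1.0034 r 0.0341 0.0393
brass [221 217  19  10 127] ang 1.0046 r 0.039 0.0521
white [239 214   7   5  24] ang 0.9474 r 0.0339 0.0385
```

View pics/k6z.png

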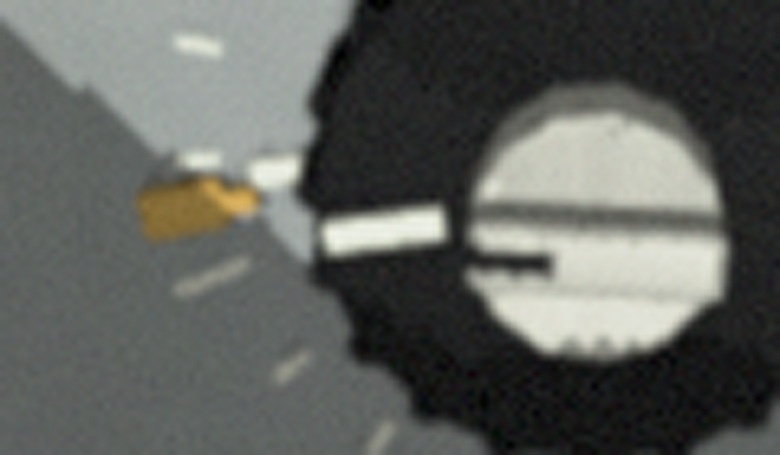

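```bash
python3 - <<'E'
from h import *
ci=camera_info('wrist')
for ax in((.5809,-.1663),(.5817,-.1667)):
  o=[]
  for x,y in((250,175),(262,200),(140,214),(300,168)):
    X=cast(ci,200+x/6.5-.4,190+y/6.5-.4,.062)[:2]-ax;o.append((round(float(np.arctan2(X[1],X[0])-np.radians(2.4)-np.pi)%(2*np.pi),4),round(float(np.hypot(*X)),4)))
  print(o)
E
```

```text
[(0.9716, 0.0389), (1.0524, 0.0382), (1.0196, 0.0521), (0.9746, 0.0332)]
[(0.9488, 0.039), (1.029, 0.0383), (1.0025, 0.0521), (0.9478, 0.0333)]
```

>>> {"api": "carry_out", "payload": {"rows": [[[1,-0.002,0.003,0.05,0],[1,-0.002,0.003,0.1,0],[1,-0.002,0.003,0.15,0],[1,-0.002,0.003,0.19,0],[1,-0.002,0.003,0.21,0],[1,-0.002,0.003,0.214,0],[1,-0.002,0.003,0.214,0],[1,-0.002,0.003,0.214,0]]]}}

```text
clock: 34.17
ee_pos: [0.5835, -0.1651, 0.0958]
eef_rot: [1.103, 2.94, 0.001]
contact_force: [-0.0, 1.0, 0.1]
opening: 0.0853
```

```bash
python3 - <<'E'
from h import *
plan((.582,-.1657,.093,None)); print(get_state()['wrist_torque'])
E
```

```text
now [ 0.5835 -0.1651  0.0958] th 138.86 tilt 0.08 F [-0.   1.   0.1] open 0.0853 q7 0.655 t 34.17
(0.582, -0.1657, 0.093, None) -> [ 0.0014 -0.0029  0.0056] 0 dist 0.003
[ 0.04382937  0.01389919 -0.03437366]
```

>>> {"api": "carry_out", "payload": {"rows": [[[-1,0,0,0,0],[-1,0,0,0,0],[-1,0,0,0,0],[-1,0,0,0,0],[-1,0,0,0,0],[-1,0,0,0,0],[-1,0,0,0,0]]]}}

```text
clock: 34.75
ee_pos: [0.5831, -0.1658, 0.0961]
eef_rot: [1.104, 2.94, -0.002]
contact_force: [-2.6, -1.3, 6.4]
opening: 0.0566
```

```bash
python3 - <<'E'
from h import *
plan((.582,-.1657,.093,None)); print(get_state()['wrist_torque'])
E
```

```text
now [ 0.5831 -0.1658  0.0961] th 138.82 tilt 0.1 F [-2.6 -1.3  6.4] open 0.0566 q7 0.655 t 34.75
(0.582, -0.1657, 0.093, None) -> [ 0.0018 -0.0012  0.0062] 0 dist 0.003
[-0.24087925  0.7977518   0.02133592]
```

>>> {"api": "carry_out", "payload": {"rows": [[[-1,0,0,0,-0.015],[-1,0,0,0,-0.03],[-1,0,0,0,-0.039],[-1,0,0,0,-0.039],[-1,0,0,0,-0.039],[-1,0,0,0,-0.039]]]}}

```text
clock: 35.25
ee_pos: [0.5831, -0.1658, 0.0961]
eef_rot: [1.018, 2.971, -0.002]
contact_force: [-3.9, -0.5, 6.4]
opening: 0.0566
```

```bash
python3 - <<'E'
from h import *
plan(); print(get_state()['wrist_torque'])
E
```

```text
now [ 0.5831 -0.1658  0.0961] th 142.17 tilt 0.1 F [-3.9 -0.5  6.4] open 0.0566 q7 0.708 t 35.25
[-0.26020512  0.69462905  0.07642085]
```

>>> {"api": "carry_out", "payload": {"rows": [[[0.3,0,0,0,-0.0],[1,0,0,0,0],[1,0,0,0,0],[1,0,0,0,0],[1,0,0,-0.05,0],[1,0,0,-0.11,0],[1,0,0,-0.17,0],[1,0,0,-0.2,0],[1,0,0,-0.2,0],[1,0,0,-0.2,0],[1,0,0,-0.2,0]]]}}

```text
clock: 36.17
ee_pos: [0.5824, -0.1654, 0.1937]
eef_rot: [-1.017, -2.971, 0.0]
contact_force: [0.7, -0.9, -0.1]
opening: 0.0854
```

```bash
python3 knob.py k7; python3 - <<'E'
import cv2
im=cv2.imread('pics/k7.png')[190:260,200:320]
cv2.imwrite('pics/k7z.png',cv2.resize(im,None,fx=6.5,fy=6.5,interpolation=cv2.INTER_CUBIC))
E
```

```text
0.09 [ 517   73   43   97 2865] [ 0.6307 -0.0042] 0.0281 [ 0.6254 -0.0148] [0.0244 0.0559]
0.09 [ 241  173   96   93 5185] [ 0.5809 -0.1664] 0.0306 [ 0.581  -0.1665] [0.0597 0.0601]
0.1105 [ 268  208   42   39 1252] [ 0.5797 -0.1652] 0.0125 [ 0.5792 -0.1651] [0.0238 0.023 ]
now [ 0.5821 -0.1654  0.1933] th 142.2 tilt 0.12 F [-0.2 -0.1  0. ] open 0.0851 q7 0.766 t 36.22
(np.float64(0.5817), np.float64(-0.167), 0.2, None) -> [-0.0013 -0.0031 -0.0135] 0 dist 0.007
brass [216 215  19   9 131] ang 1.0238 r 0.0391 0.0521
white [235 215   7   5  24] ang 1.0266 r 0.0339 0.0383
white [246 226   6   4  19] ang 1.3117 r 0.0302 0.0332
```

View pics/k7z.png

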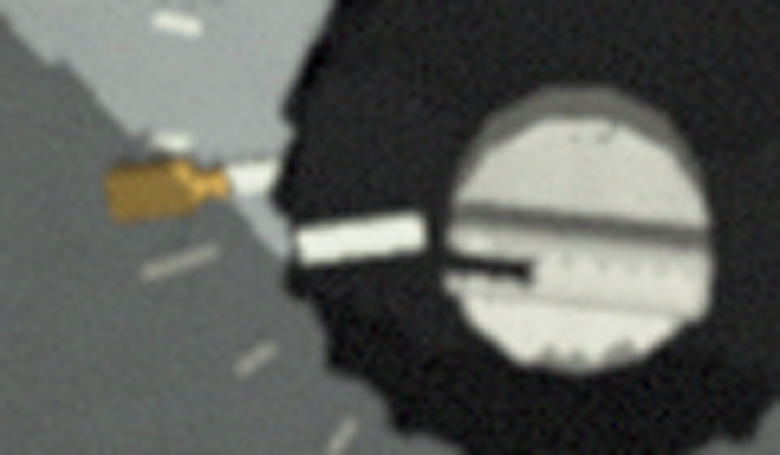

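Tip and tab are collinear: brass tip at (228,183) and white tip at (232,180) in the zoom, with a measured difference of 0.003 rad. Turning the wrist back for a second view on the way to the keys.

>>> {"api": "carry_out", "payload": {"rows": [[[1,0,0,-0.04,0.07],[1,0,0,-0.08,0.14],[1,0,0,-0.1,0.21],[1,0,0,-0.1,0.29],[1,0,0,-0.1,0.37],[1,0,0,-0.1,0.45],[1,0,0,-0.1,0.53],[1,0,0,-0.1,0.61],[1,0,0,-0.1,0.69],[1,0,0,-0.1,0.77],[1,0,0,-0.1,0.85],[1,0,0,-0.1,0.9]]]}}

```text
clock: 37.22
ee_pos: [0.5822, -0.1653, 0.2431]
eef_rot: [-2.656, -1.675, 0.002]
contact_force: [-0.5, -0.0, 0.4]
opening: 0.0853
```

```bash
python3 - <<'E'
from h import *
plan((.565,-.22,.22,2.4))
E
```

```text
now [ 0.5822 -0.1653  0.2431] th 64.47 tilt 0.14 F [-0.5 -0.   0.4] open 0.0853 q7 -0.458 t 37.22
(0.565, -0.22, 0.22, 2.4) -> [-0.1136  0.0161  0.0462] 0.7222 dist 0.062
```

>>> {"api": "carry_out", "payload": {"rows": [[[1,-0.03,0.004,0.01,0.08],[1,-0.06,0.008,0.02,0.16],[1,-0.09,0.012,0.03,0.24],[1,-0.113,0.016,0.046,0.32],[1,-0.113,0.016,0.046,0.4],[1,-0.113,0.016,0.046,0.48],[1,-0.113,0.016,0.046,0.56],[1,-0.113,0.016,0.046,0.64],[1,-0.113,0.016,0.046,0.7],[1,-0.113,0.016,0.046,0.722],[1,-0.113,0.016,0.046,0.722],[1,-0.113,0.016,0.046,0.722]]]}}

```text
clock: 38.22
ee_pos: [0.5656, -0.2197, 0.2205]
eef_rot: [-3.14, -0.079, 0.003]
contact_force: [-0.0, 0.2, -0.3]
opening: 0.0856
```

```bash
python3 knob.py k8; python3 - <<'E'
from h import *
ci,im,d=shot('wrist')
P=cloud(ci,d)
for o in comps(P,.072,.08,.0765,ci,250):print(o[0],np.round(o[1][0],4),round(o[1][1],4),np.round(o[2][0],4),np.round(o[2][1],4),round(o[2][2],2))
E
```

```text
0.09 [ 168  138   89   87 4506] [ 0.5823 -0.1681] 0.0307 [ 0.5822 -0.168 ] [0.0595 0.06  ]
0.09 [  0 226  20  61 807] [ 0.5194 -0.0135] 0.0242 [ 0.5184 -0.0199] [0.0136 0.0482]
0.1105 [ 189  168   38   37 1079] [ 0.5833 -0.1691] 0.0125 [ 0.5838 -0.1693] [0.0232 0.0231]
now [ 0.5656 -0.2198  0.2207] th 2.89 tilt 0.09 F [-0.1 -0.2  0.2] open 0.0855 q7 -1.375 t 38.27
(np.float64(0.5817), np.float64(-0.167), 0.2, None) -> [ 0.0374 -0.1037  0.0414] 0 dist 0.059
brass [262 202  15  13 106] ang 0.9808 r 0.0386 0.0512
white [254 197   8   7  28] ang 0.9742 r 0.0313 0.0375
[  0  68  11  57 382] [ 0.6318 -0.021 ] 0.0187 [ 0.6313 -0.0243] [0.0067 0.0372] 80.89
[363 107  44  18 775] [ 0.6322 -0.2843] 0.0157 [ 0.6325 -0.2844] [0.0114 0.03  ] 2.87
[ 360  162   39   38 1115] [ 0.5868 -0.286 ] 0.0143 [ 0.587  -0.2862] [0.0276 0.0269] 62.18
[  0 216  30  62 458] [ 0.5215 -0.0095] 0.0249 [ 0.5223 -0.0171] [0.0497 0.0163] 6.37
[ 357  223   37   34 1146] [ 0.5414 -0.2883] 0.0176 [ 0.5416 -0.2881] [0.0265 0.0264] 2.88
```

View pics/k8.png

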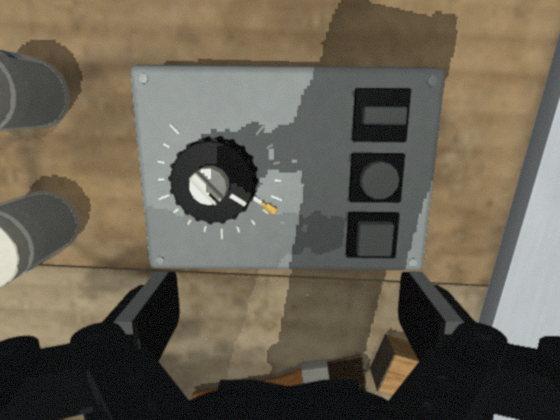

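Both views agree on alignment (0.003 and −0.007 rad), and the inner bar points as it did before. Now the keys, starting with the fingers closed above the round key.

```bash
python3 - <<'E'
from h import *
plan((.5868,-.285,.125,2.4))
E
```

```text
now [ 0.5658 -0.2198  0.2209] th 2.88 tilt 0.07 F [ 0.1  0.4 -0.7] open 0.0855 q7 -1.375 t 38.32
(0.5868, -0.285, 0.125, 2.4) -> [0.0356 0.1326 0.1917] 0.0056 dist 0.118
```

>>> {"api": "carry_out", "payload": {"rows": [[[-1,0.018,0.06,0,0.005],[-1,0.036,0.133,0,0.005],[-1,0.036,0.133,0,0.005],[-1,0.036,0.133,0,0.005],[-1,0.036,0.133,0,0.005],[-1,0.036,0.133,0,0.005],[-1,0.036,0.133,0.06,0.005],[-1,0.036,0.133,0.12,0.005],[-1,0.036,0.133,0.17,0.005],[-1,0.036,0.133,0.19,0.005],[-1,0.036,0.133,0.19,0.005],[-1,0.036,0.133,0.19,0.005]]]}}

```text
clock: 39.32
ee_pos: [0.5876, -0.2847, 0.1276]
eef_rot: [-3.141, -0.067, -0.001]
contact_force: [-0.3, -0.2, 1.0]
opening: 0.0001
```

>>> {"api": "carry_out", "payload": {"rows": [[[-1,0,0,0,0],[-1,0,0,0,0]]]}}

```text
clock: 39.48
ee_pos: [0.5885, -0.2855, 0.129]
eef_rot: [3.139, 0.065, 0.005]
contact_force: [-0.2, 0.1, 0.7]
opening: -0.0001
```

```bash
python3 - <<'E'
from h import *
plan((.5868,-.285,.1,2.4))
shot('wrist','k9')
E
```

```text
now [ 0.5885 -0.2855  0.129 ] th 2.38 tilt 0.2 F [-0.2  0.1  0.7] open -0.0001 q7 -1.334 t 39.48
(0.5868, -0.285, 0.1, 2.4) -> [-0.0035 -0.0012  0.058 ] -0.0002 dist 0.029
```

View pics/k9.png

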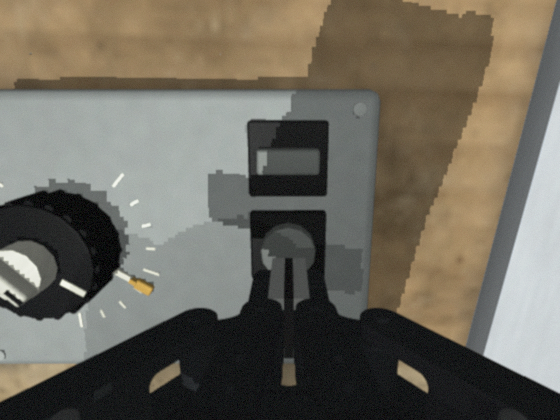

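>>> {"api": "carry_out", "payload": {"rows": [[[-1,-0.002,0,0.02,0],[-1,-0.002,0,0.04,0],[-1,-0.002,0,0.05,0],[-1,-0.002,0,0.05,0],[-1,-0.002,0,0.05,0]]]}}

```text
clock: 39.95
ee_pos: [0.5858, -0.2852, 0.1007]
eef_rot: [-3.14, -0.065, 0.002]
contact_force: [1.0, 0.9, 0.9]
opening: -0.0001
```

>>> {"api": "carry_out", "payload": {"rows": [[[-1,0,0,0.004,0],[-1,0,0,0.008,0],[-1,0,0,0.012,0],[-1,0,0,0.012,0]]]}}

```text
clock: 40.28
ee_pos: [0.5866, -0.2854, 0.0958]
eef_rot: [3.141, 0.065, 0.001]
contact_force: [0.3, -0.3, 2.6]
opening: -0.0004
```

>>> {"api": "carry_out", "payload": {"rows": [[[-1,0,0,0.004,0],[-1,0,0,0.008,0],[-1,0,0,0.009,0],[-1,0,0,0.009,0]]]}}

```text
clock: 40.62
ee_pos: [0.5867, -0.2854, 0.0926]
eef_rot: [3.14, 0.065, 0.002]
contact_force: [-4.4, 0.7, 11.7]
opening: -0.0001
```

>>> {"api": "carry_out", "payload": {"rows": [[[-1,0,0,0.002,0],[-1,0,0,0.002,0],[-1,0,0,0.002,0]]]}}

```text
clock: 40.87
ee_pos: [0.5867, -0.2854, 0.0925]
eef_rot: [3.14, 0.065, 0.002]
contact_force: [-6.5, 1.7, 16.6]
opening: -0.0001
```

Fully down (stopped at z=0.0925, 17 N). Let up, go to the square key.

>>> {"api": "carry_out", "payload": {"rows": [[[-1,0,0,-0.03,0],[-1,0,0,-0.07,0],[-1,0,0,-0.08,0],[-1,0,0,-0.08,0],[-1,-0.045,0,-0.08,0],[-1,-0.091,0,-0.08,0],[-1,-0.091,0,-0.08,0],[-1,-0.091,0,-0.08,0],[-1,-0.091,0,-0.08,0],[-1,-0.091,0,-0.08,0]]]}}

```text
clock: 41.7
ee_pos: [0.5414, -0.2869, 0.1297]
eef_rot: [-3.14, -0.066, -0.0]
contact_force: [0.2, 0.3, -0.5]
opening: 0.0001
```

```bash
python3 - <<'E'
from h import *
plan((.5414,-.2873,.1005,2.4),(.5414,-.2873,.0925,2.4))
E
```

```text
now [ 0.5414 -0.2869  0.1297] th 2.4 tilt 0.04 F [ 0.2  0.3 -0.5] open 0.0001 q7 -1.296 t 41.7
(0.5414, -0.2873, 0.1005, 2.4) -> [-0.0001  0.0009  0.0585] 0.0 dist 0.029
(0.5414, -0.2873, 0.0925, 2.4) -> [-0.0001  0.0009  0.0745] 0.0 dist 0.037
```

>>> {"api": "carry_out", "payload": {"rows": [[[-1,0,0,0.025,0],[-1,0,0,0.05,0],[-1,0,0,0.058,0],[-1,0,0,0.063,0],[-1,0,0,0.068,0],[-1,0,0,0.073,0],[-1,0,0,0.076,0],[-1,0,0,0.078,0],[-1,0,0,0.078,0],[-1,0,0,0.078,0]]]}}

```text
clock: 42.53
ee_pos: [0.5408, -0.287, 0.0926]
eef_rot: [3.14, 0.065, 0.0]
contact_force: [-5.9, 4.1, 11.9]
opening: 0.0
```

>>> {"api": "carry_out", "payload": {"rows": [[[-1,0,0,0.002,0],[-1,0,0,0.002,0],[-1,0,0,0.002,0]]]}}

```text
clock: 42.78
ee_pos: [0.5409, -0.287, 0.0925]
eef_rot: [3.14, 0.065, 0.0]
contact_force: [-9.1, 4.6, 18.5]
opening: -0.0
```

>>> {"api": "carry_out", "payload": {"rows": [[[-1,0,0,-0.03,0],[-1,0,0,-0.07,0],[-1,0,0,-0.08,0],[-1,0,0,-0.08,0],[-1,0.06,0,-0.08,0],[-1,0.12,0,-0.08,0],[-1,0.182,0,-0.08,0],[-1,0.182,0,-0.08,0],[-1,0.182,0,-0.08,0],[-1,0.182,0,-0.08,0],[-1,0.182,0,-0.08,0]]]}}

```text
clock: 43.7
ee_pos: [0.6307, -0.2841, 0.1296]
eef_rot: [3.141, 0.064, -0.002]
contact_force: [1.1, 0.0, -0.1]
opening: 0.0004
```

```bash
python3 - <<'E'
from h import *
plan((.6322,-.283,.1005,2.4),(.6322,-.283,.0925,2.4))
E
```

```text
now [ 0.6307 -0.2841  0.1296] th 2.32 tilt 0.07 F [ 1.1  0.  -0.1] open 0.0004 q7 -1.36 t 43.7
(0.6322, -0.283, 0.1005, 2.4) -> [ 0.0032 -0.0022  0.0581] -0.0009 dist 0.029
(0.6322, -0.283, 0.0925, 2.4) -> [ 0.0032 -0.0022  0.0741] -0.0009 dist 0.037
```

>>> {"api": "carry_out", "payload": {"rows": [[[-1,0.002,0,0.025,0],[-1,0.002,0,0.05,0],[-1,0.002,0,0.058,0],[-1,0.002,0,0.063,0],[-1,0.002,0,0.068,0],[-1,0.002,0,0.073,0],[-1,0.002,0,0.076,0],[-1,0.002,0,0.079,0],[-1,0.002,0,0.079,0],[-1,0.002,0,0.079,0]]]}}

```text
clock: 44.53
ee_pos: [0.6326, -0.2837, 0.0926]
eef_rot: [3.14, 0.064, 0.0]
contact_force: [-7.7, 1.7, 12.9]
opening: 0.0003
```

>>> {"api": "carry_out", "payload": {"rows": [[[-1,0,0,0.002,0],[-1,0,0,0.002,0],[-1,0,0,0.002,0]]]}}

```text
clock: 44.78
ee_pos: [0.6326, -0.2837, 0.0925]
eef_rot: [3.14, 0.064, 0.001]
contact_force: [-10.4, 2.0, 17.8]
opening: -0.0002
```

Pressed to the stop. Let up, back off, and check everything.

>>> {"api": "carry_out", "payload": {"rows": [[[-1,0,0,-0.03,0],[-1,0,0,-0.08,0],[-1,0,0,-0.15,0],[-1,0,0,-0.22,0],[-1,-0.06,0,-0.3,0],[-1,-0.12,0,-0.38,0],[-1,-0.15,-0.06,-0.42,0],[-1,-0.15,-0.13,-0.42,0],[-1,-0.15,-0.2,-0.42,0],[-1,-0.15,-0.2,-0.42,0],[-1,-0.15,-0.2,-0.42,0],[-1,-0.15,-0.2,-0.42,0]]]}}

```text
clock: 45.78
ee_pos: [0.5538, -0.1869, 0.2998]
eef_rot: [3.14, 0.066, 0.001]
contact_force: [-0.5, -0.8, 0.2]
opening: 0.0002
```

```bash
python3 knob.py k10; python3 - <<'E'
from h import *
shot('top','t10');shot('scene','s10')
E
```

```text
0.09 [  34   47   70   72 3621] [6.352e-01 2.000e-04] 0.0292 [6.352e-01 4.000e-04] [0.0566 0.0579]
0.09 [ 232  121   68   68 2773] [ 0.5818 -0.1675] 0.0304 [ 0.5817 -0.1674] [0.0592 0.0595]
0.09 [  48  184   64   60 2789] [0.5204 0.0036] 0.0293 [0.5206 0.0036] [0.0577 0.0567]
0.1105 [251 143  29  29 639] [ 0.5826 -0.1681] 0.0122 [ 0.5824 -0.1678] [0.0234 0.0232]
now [ 0.5536 -0.1878  0.2994] th 2.3 tilt 0.03 F [ 0.5 -0.7 -0.6] open 0.0002 q7 -1.403 t 45.83
(np.float64(0.5817), np.float64(-0.167), 0.2, None) -> [ 0.0578 -0.0394  0.1988] 0 dist 0.105
brass [301 173  12  10  66] ang 0.9972 r 0.039 0.0517
white [295 170   6   4  16] ang 0.9916 r 0.0325 0.0376
```

View pics/k10.png

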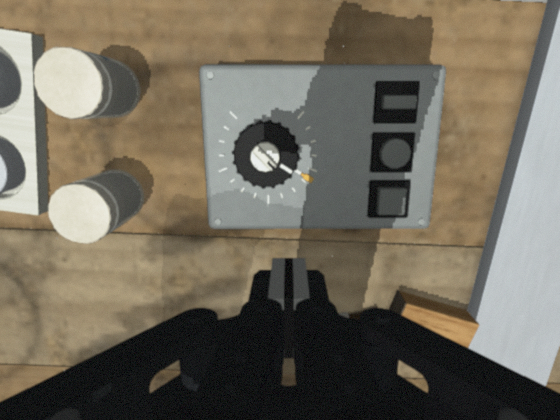

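View pics/s10.png

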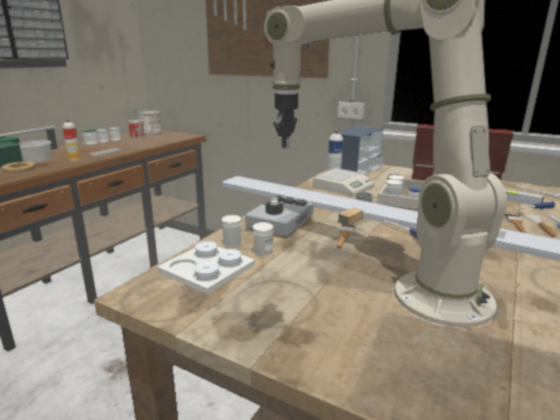

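View pics/t10.png

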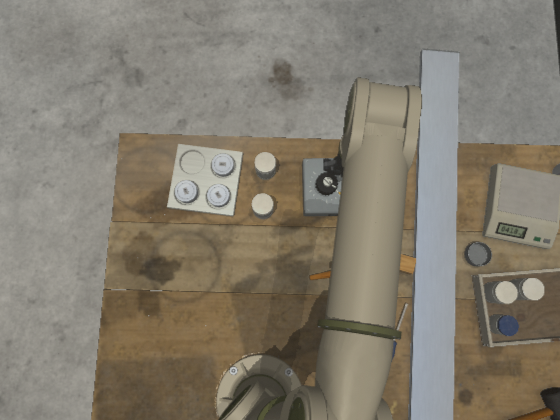

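Final views show three tins seated in the plate (top view at about (222,164), (187,191) and (218,195)). Both jars stand on the table at (264,165) and (262,205), the ring pointer sits on the brass tab, the keys are up, and the brush and block haven't moved. Handing in.

```bash
python3 -c "
from h import *
print(sign_off())"
```

```text
the job is handed in; nothing more can be done
None
```

The job is done and handed in at about 46 s on the robot's clock. No verdict was reported.

- **Jars:** both jars are off the plate and standing upright on the table, at about (0.52, 0.01) and (0.635, 0.00).
- **Tins:** I found only three on the table. One had been knocked about 25 mm aside, so I measured it again before picking it up. All three are seated lid up in separate wells, with their lids level at about 37.6 mm measured, against an expected 40 mm.
- **Outer ring:** I turned it about 2.46 rad in two grips, because the first turn stopped about 0.055 rad short. The last three views put the pointer within 0.003 to 0.007 rad of the brass tab. By eye, the inner knob's bar points the same way as before.
- **Keys:** I pressed round, then square, then bar. Each reached its stop at 17 to 18.5 N and was let up before the next. The pictures afterwards show all three keys up.
- **Brush and block:** I didn't touch either one. The arm partly covers both in the final overhead view.
- **Disagreements:** the camera views differed by about 2 mm on positions. For the knob I used the centre I felt when gripping it.

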